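# Pack the stone models and clip the carrier shut

## Task

The carrier is back from the clinic with two empty impression trays in it: take these out first and lay them in the blue work pan. Then set every stone model that stands on the bench into the carrier, one to a pocket, flat base down and seated on the pocket's floor, with all the round front ends towards the carrier's label holder. Last, put the cover on and press it straight down until both clips have snapped under the rim and it sits flush all round; leave the other things on the bench where they are.

Things in the scene. Friction and masses are not known exactly. Their poses are not given: they have to be found in the camera images.
- carrier: white base tray, fixed on the bench; rim 172 mm (x) by 192 mm (y), top 31 mm up, standing out 4 mm all round, 5 mm thick; cavity 156 x 176 mm. Origin on the bench under its centre. Its front is the -x wall, with a sloping steel label holder outside (blank card, 74 mm wide, 25 mm deep). A grey liner inside, top 9 mm up, leaves four pockets in two rows. The clips hook under the rim at +y and -y
- pocket1 (a point): centre of the floor of a pocket in the carrier, 4 mm above the bench, axes as the carrier (front row, +y side). A pocket is 75 mm (x) by 40 mm (y) and 5 mm deep, open at the top
- pocket2 (a point): centre of the floor of a pocket in the carrier, 4 mm above the bench, axes as the carrier (front row, -y side). A pocket is 75 mm (x) by 40 mm (y) and 5 mm deep, open at the top
- pocket3 (a point): centre of the floor of a pocket in the carrier, 4 mm above the bench, axes as the carrier (back row, +y side). A pocket is 75 mm (x) by 40 mm (y) and 5 mm deep, open at the top
- pocket4 (a point): centre of the floor of a pocket in the carrier, 4 mm above the bench, axes as the carrier (back row, -y side). A pocket is 75 mm (x) by 40 mm (y) and 5 mm deep, open at the top
- model1_mid (a point): stone model of a quarter jaw, 66 mm long (x), 28 wide (y), 36 high with its teeth, 90 g; base 22 mm high with straight parallel sides, flat underside. The point is 18 mm above the underside, half-way along; +x points to the heel (square end, molars), -x to the front (round end, 14 mm radius). Two to four of the four models are there
- model2_mid (a point): stone model of a quarter jaw, 66 mm long (x), 28 wide (y), 36 high with its teeth, 90 g; base 22 mm high with straight parallel sides, flat underside. The point is 18 mm above the underside, half-way along; +x points to the heel (square end, molars), -x to the front (round end, 14 mm radius). Two to four of the four models are there
- model3_mid (a point): stone model of a quarter jaw, 66 mm long (x), 28 wide (y), 36 high with its teeth, 90 g; base 22 mm high with straight parallel sides, flat underside. The point is 18 mm above the underside, half-way along; +x points to the heel (square end, molars), -x to the front (round end, 14 mm radius). Two to four of the four models are there
- model4_mid (a point): stone model of a quarter jaw, 66 mm long (x), 28 wide (y), 36 high with its teeth, 90 g; base 22 mm high with straight parallel sides, flat underside. The point is 18 mm above the underside, half-way along; +x points to the heel (square end, molars), -x to the front (round end, 14 mm radius). Two to four of the four models are there
- model1_heel (a point): middle of the square heel face of model 1, 33 mm along +x from its mid point
- model2_heel (a point): middle of the square heel face of model 2, 33 mm along +x from its mid point
- model3_heel (a point): middle of the square heel face of model 3, 33 mm along +x from its mid point
- model4_heel (a point): middle of the square heel face of model 4, 33 mm along +x from its mid point
- cover_handle (a point): centre of the handle of the grey cover (166 x 186 mm, 0.18 kg): black bar along x, 90 x 20 x 30 mm high, on the flat top (15 mm below the point). The edge that sits on the rim is 40 mm below it; 4 tapered ribs inside the corners and the clips reach 20 mm lower. Point 61 mm up on the bench, 71 mm up when home, 81 mm when laid on unpressed; axes along the carrier's, either way round
- clip_left (a joint): angle (rad) of the sprung black clip arm on the cover's +y side: 0 closed, about 0.17 while spread by the rim, back to 0 once hooked. 10 to 20 N straight down on the handle's middle snaps both clips; ribs and clips guide the cover in from 4 mm off
- clip_right (a joint): the same for the clip arm on the cover's -y side
- tray1_mid (a point): one of two empty steel impression trays, horseshoe trough 58 mm (x) by 66 mm (y), 18 mm high, 70 g; the point is mid-trough, 10 mm above its underside. Its handle bar points to -x: 29 to 69 mm from the point, 12 mm wide (y), 10 mm high, its middle 5 mm higher than the point. At the start both trays lie flat on the liner in the carrier, underside 9 mm up
- tray2_mid (a point): the second impression tray, of the same shape and size, beside the first in the carrier at the start; the point and axes as for tray1_mid
- pan: blue plastic work pan, an open box fixed on the bench, outer 140 mm (x) by 200 mm (y), 45 mm high, walls and floor 4 mm thick; origin on the bench under its centre
- bur_block: bystander: aluminium bur block 56 x 36 x 24 mm (38 mm with its burs), origin under its centre; stands among the models
- jar: bystander: amber jar with black cap, 56 mm across, 62 mm high, origin under its centre
- bowl: bystander: green rubber mixing bowl, 120 mm across, 60 mm high, origin under its centre
- spatula: bystander: plaster spatula 190 mm long
- cup: bystander: white ceramic cup, 64 mm across, 80 mm high, origin under its centre
Mind the look-alikes: they are no part of the job. Leave any orange look-alike of the part that bears model2_mid alone.

How it is judged:
By the outcome, as a careful person would: the job done as asked, in the order asked, and still so for the second after the job is handed in, with the robot touching nothing.
Of model1, model2, model3, model4 only 2 to 4 are there at a start; the rules pass over those that are not, and their reading is None.
At some moment in a run one of model1, model2, model3, model4 may be knocked a few centimetres aside while the robot is not near it.
Once in a run the grip may slacken for a moment while it holds something.
It also fails if it takes over 210 s, if anything falls off the work surface, if the arm or the gripper's body presses on something with over 40 N, if the wrist force passes 120 N, or if a joint passes its speed limit or range.

## Robot

A 6-joint arm with a two-finger parallel gripper is mounted at the origin on the work surface. World frame = base frame: x ahead of the robot, y to its left, z up, the work surface at z = 0. Lengths are in mm, angles in rad, forces in N, time in s.
With the tool pointing down it reaches from about 375 to 975 mm from the base axis. Payload 3.8 kg.
Tool frame: the origin (TCP) lies at the very end of the fingers, on their centre line; the grasp point (between the pads) lies 19 mm behind it (ctrl.pinch_z is the distance from the TCP to the grasp point, in mm); z points along the fingers, y is the line along which they close (so a half turn about z gives the same grasp; the last joint's range is limited). The gripper opens to 88 mm and grips with 3 to 60 N. Pads are 18 mm wide; open, the fingers measure 123 mm over their backs; the gripper's body (75 mm by 187 mm) begins 45 mm behind the grasp point.
Start: joints at [-1.335, 0.264, 1.604, -0, 1.274, -0.037], TCP at [181.859, -650.035, 238.706] pointing down, gripper open.
Joint ranges: [-2.63, 2.63], [-0.94, 2.18], [0.31, 2.57], [-1.31, 4.45], [0, 2.66], [-2.55, 2.55]. Speed limits (rad/s): [2.57, 2.57, 3.14, 3.14, 3.14, 3.14].

## Interface

Orientations are given as a 3x3 rotation matrix whose columns are the frame's x, y, z axes.
In Python, from workcell import status, viewer, ctrl gives the robot as it stands. The module is installed in compiled form; this text tells all that it offers.
- The arm moves only by the shell command python3 -m handwheel 'ROWS' [FORCE]. ROWS is JSON, a list of rows, each a list of 3 entries, a list of its own where there are three numbers: the closure, from -1 (fully open) to 1 (shut), then the shift along the tool's x, y, z as a fraction of full scale, then the turn, a rotation vector about the tool's x, y, z as a fraction of full scale. A call has 1 to 12 rows; each row shifts and turns the commanded pose from where the row before left it, along the tool's axes as they then stand; what a row does not reach is not made up. Full scale, the value 1, is 0.05 m for a shift and 5 degrees for a turn. A row lasts 1/8 s, in which the tool goes at most 62.5 mm and 10.7 degrees, less where a joint would pass 70% of its speed; a pose out of reach is approached as far as the arm can. A call with a number of a shift or a turn outside -1 to 1 is refused whole. A call with a gripper value outside its range is refused whole. The fingers move at their own pace and stop on an object; FORCE is the grip in N (left out, the last holds). Time passes only in rows, so rows that do not move let the fingers close. It gives the time, the measured TCP pose, the force, the opening and the grip force at its end, in the units of the state.
- status.sense(): the state, without advancing time (a new reading comes with each control period).
- viewer.camera(name): name is "scene" or "top" or "wrist"; returns a dict with "pixels" (400x640x3 uint8, red, green, blue), "fovy" (degrees; the focal length in pixels is half the picture's height over the tangent of half this angle, whatever the lens; pixels are square), "cx", "cy" (the principal point, pixels), "pose" (4x4, takes a point from camera to world coordinates). Camera axes: x right, y down, z forward; pixel columns grow to the right and rows downward; lengths in mm; the calibration is good to about 2 mm. The wrist camera is an equidistant fisheye: a pixel r from the principal point sees the ray r / f radians off the axis. A picture is of the moment at which its call begins. There is no depth.
- ctrl.job_done(): hands the job in; it is judged then, once.
The state is a dict: "time_s": time; "q": joint angles; "joint_velocities": joint speeds; "joint_efforts": joint torques, N m; "position": TCP position; "eef_rot": TCP orientation; "ft_force": force on the tool from outside, world axes, zero at the start; "ft_torque": the same for the moment, N m; "opening": opening from 0.0 (shut) to 1.0 (fully open); "finger_force": force on a finger pad.
Only numpy, scipy, OpenCV 4.12 (cv2) and the standard library are available. Lean on these libraries where they do the work, as an engineer would, in place of code of your own. Each camera call takes 0.05 s, during which the arm holds its last target. There are 200 camera calls.

## Working session

There is one attempt and no reset: what is moved stays moved. The work goes in short steps, Python scripts to look and compute and a shell command to move; the robot and the scene stay as the last step left them, time stands still between calls to the robot, and variables do not carry over. Pictures are saved under pics/ and viewed, at most 14 in all, crops included, and the job is handed in when it is done.

```bash
mkdir -p pics; cat > h.py <<'E'
import numpy as np, cv2
from workcell import status, viewer, ctrl
def shot(name, fn):
    c=viewer.camera(name); cv2.imwrite('pics/%s.png'%fn, c['pixels'][:,:,::-1]); 
    np.savez('pics/%s.npz'%fn, **{k:np.array(c[k]) for k in('fovy','cx','cy','pose')}); return c
def crop(fn,u0,v0,u1,v1,s,out):
    im=cv2.imread('pics/%s.png'%fn)[v0:v1,u0:u1]; cv2.imwrite('pics/%s.png'%out, cv2.resize(im,None,fx=s,fy=s,interpolation=cv2.INTER_CUBIC))
def w(fn,u,v,z,fish=False):
    c=np.load('pics/%s.npz'%fn); f=200/np.tan(np.radians(c['fovy'])/2); x=u-c['cx'];y=v-c['cy']
    if fish:
        r=np.hypot(x,y);t=r/f; d=np.array([x/r*np.sin(t),y/r*np.sin(t),np.cos(t)])
    else: d=np.array([x/f,y/f,1])
    P=c['pose']; d=P[:3,:3]@d; o=P[:3,3]; return np.round(o+d*(z-o[2])/d[2],1)
def proj(fn,p,fish=False):
    c=np.load('pics/%s.npz'%fn); f=200/np.tan(np.radians(c['fovy'])/2); P=c['pose']; q=P[:3,:3].T@(np.array(p)-P[:3,3])
    if fish:
        r=np.hypot(q[0],q[1]);t=np.arctan2(r,q[2]);return q[:2]/r*t*f+[float(c['cx']),float(c['cy'])]
    return q[:2]/q[2]*f+[float(c['cx']),float(c['cy'])]
E
python3 - <<'E'
from h import *
for n in('top','scene','wrist'):
    c=shot(n,n+'0'); print(n,c['fovy'],c['cx'],c['cy'],np.round(c['pose'],3).tolist())
s=status.sense(); print(s['time_s'],s['position'],s['eef_rot'],s['opening'],s['ft_force'])
crop('top0',0,0,640,400,1.25,'top0b')
E
```

```text
top 50.494458159865374 317.7464034865481 193.67621764517477 [[-0.027, -0.992, 0.12, 421.045], [-1.0, 0.027, 0.005, -41.637], [-0.008, -0.12, -0.993, 1470.569], [0.0, 0.0, 0.0, 1.0]]
scene 45.07047358665724 317.1905034234814 196.43916795539704 [[-0.499, 0.63, -0.595, 1401.901], [0.866, 0.358, -0.348, 417.287], [-0.006, -0.689, -0.725, 1063.419], [0.0, 0.0, 0.0, 1.0]]
wrist 65.70646984690485 321.01820965645607 193.74799404715148 [[0.27, -0.924, -0.27, 251.387], [-0.963, -0.26, -0.074, -630.201], [-0.002, 0.279, -0.96, 383.388], [0.0, 0.0, 0.0, 1.0]]
0.15 [ 181.72770151 -649.52932991  237.72673725] [[ 9.63026881e-01  2.69405019e-01 -4.02437477e-04]
 [ 2.69405316e-01 -9.63025558e-01  1.59673460e-03]
 [ 4.26107391e-05 -1.64611714e-03 -9.99998644e-01]] 0.9991100512556751 [ 0.86537132 -1.11171408  0.0820374 ]
```

View pics/top0b.png

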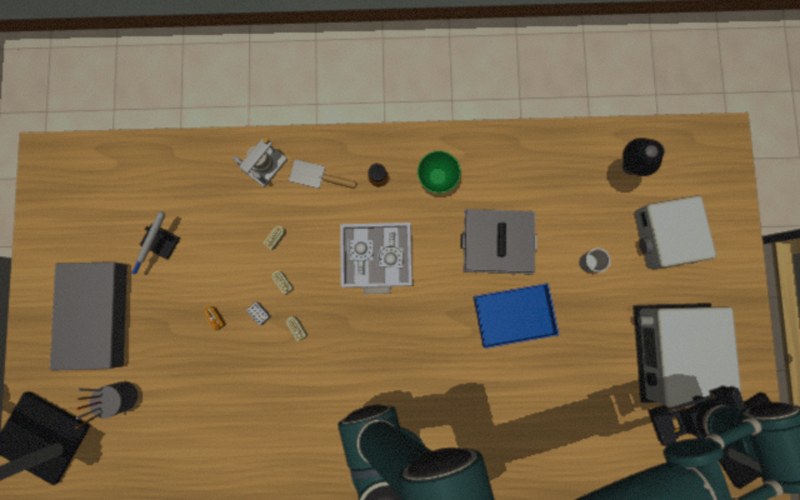

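View pics/scene0.png

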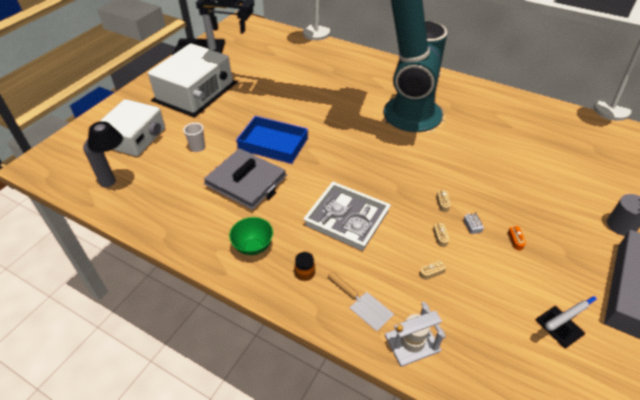

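The top view shows the carrier with both trays at (301,204) in original pixels, cover (399,193), pan (412,252), cream models (219,190), (226,226), (236,263), bur block (207,250) and an orange look-alike (172,254). I'll enlarge to confirm and measure.

```bash
python3 - <<'E'
from h import *
crop('top0',150,165,350,285,4,'c1')
crop('top0',260,160,460,290,4,'c2')
crop('scene0',400,170,540,290,5,'c3')
E
```

```text
(no output)
```

View pics/c1.png

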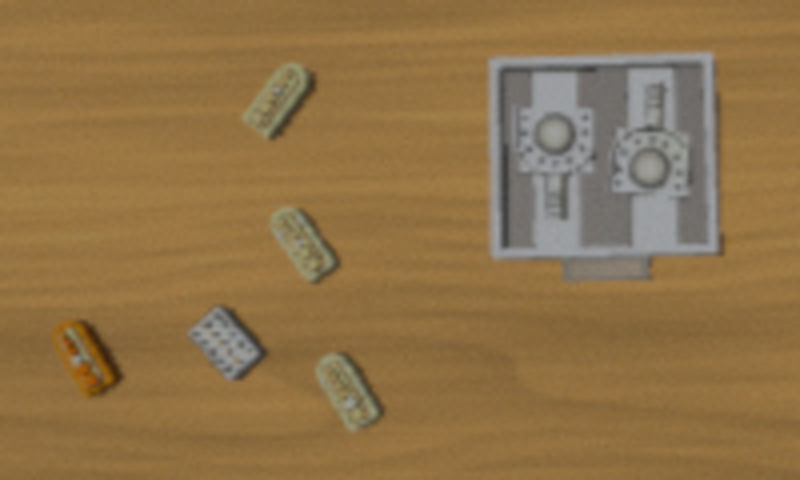

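View pics/c2.png

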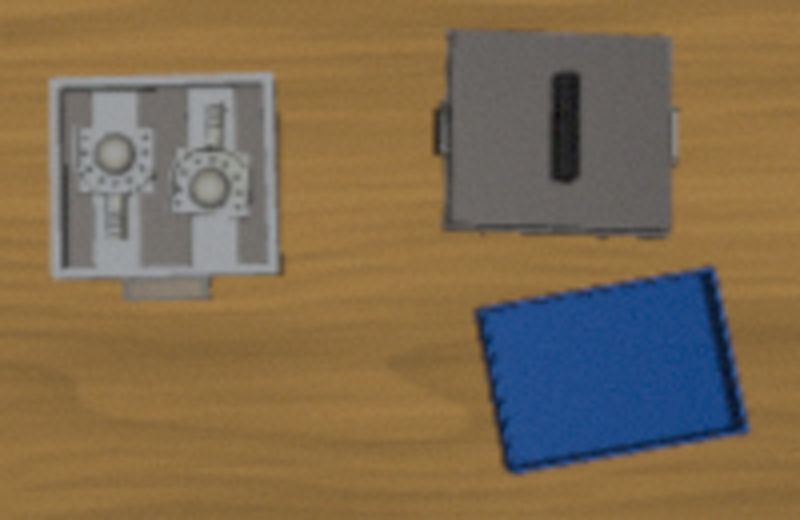

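View pics/c3.png

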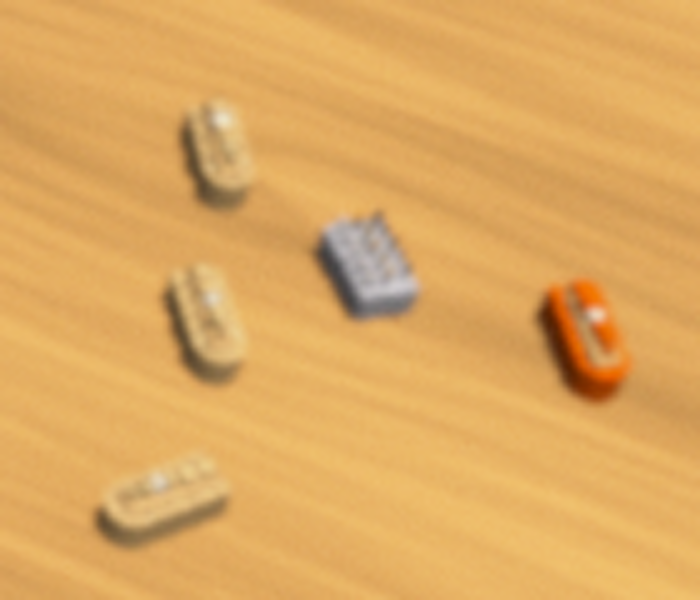

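Three cream models stand on the bench: A (219,190), B (226,226), C (236,263) in top pixels. They fit the description (cream, round end one side, teeth). The orange one at (172,254) is the look-alike and stays. The articulator at (210,128) is also no part of the job.

```bash
python3 - <<'E'
from h import *
g=lambda x,y,z:w('top0',150+x/4,165+y/4,z)
h=lambda x,y,z:w('top0',260+x/4,160+y/4,z)
cs=[g(*p,31) for p in((490,60),(713,54),(718,252),(493,257))]
print('carrier',cs,np.mean(cs,0)); d=np.array(cs)
print('sizes',np.linalg.norm(d[0]-d[1]),np.linalg.norm(d[1]-d[2]),'yaw',np.degrees(np.arctan2(*(d[0]-d[3])[[1,0]])),np.degrees(np.arctan2(*(d[0]-d[1])[[1,0]]))-90)
cv=[h(*p,46) for p in((447,31),(671,38),(668,235),(445,229))];print('cover top',cv,np.mean(cv,0)); print('handle',h(565,72,76),h(565,181,76),h(565,127,76))
pn=[h(*p,45) for p in((478,310),(713,268),(746,432),(510,471))];print('pan',pn,np.mean(pn,0))
for n,p in dict(A=((295,72),(258,128)),B=((283,213),(322,275)),C=((330,358),(367,424))).items():
    a,b=g(*p[0],24),g(*p[1],24); print(n,'front',a,'heel',b,'mid',(a+b)/2,np.linalg.norm(a-b),'heel dir',np.degrees(np.arctan2(*(b-a)[[1,0]])))
print('orange',g(86,358,20),'bur',g(228,342,24))
print('trayA',g(556,138,22),'hend',g(557,216,29),'trayB',g(650,160,22),'hend',g(657,85,29))
E
```

```text
carrier [array([647.3, 119.9,  31. ]), array([647.2, -71.6,  31. ]), array([477.6, -70.9,  31. ]), array([478.5, 119.7,  31. ])] [562.65   24.275  31.   ]
sizes 191.5000261096588 169.60144456931965 yaw 0.06788596291693295 -0.02991946438909565
cover top [array([ 677.7, -220.5,   46. ]), array([ 666.3, -410.3,   46. ]), array([ 499.1, -398.1,   46. ]), array([ 509.2, -211.7,   46. ])] [ 588.075 -310.15    46.   ]
handle [ 635.  -313.1   76. ] [ 544.2 -308.5   76. ] [ 589.  -310.8   76. ]
pan [array([ 440.9, -236.5,   45. ]), array([ 470.6, -434.4,   45. ]), array([ 334.7, -453.4,   45. ]), array([ 308.1, -257.1,   45. ])] [ 388.575 -345.35    45.   ]
A front [642.7 289.3  24. ] heel [594.9 321.2  24. ] mid [618.8  305.25  24.  ] 57.466947021744645 heel dir 146.28228007292736
B front [521.2 299.6  24. ] heel [467.5 266.3  24. ] mid [494.35 282.95  24.  ] 63.18686572381958 heel dir -148.19646319221852
C front [397.4 259.6  24. ] heel [341.5 228.6  24. ] mid [369.45 244.1   24.  ] 63.92034105040429 heel dir -150.98892710323906
orange [402.8 467.9  20. ] bur [413.1 346.1  24. ]
trayA [579.4  65.1  22. ] hend [511.9  65.   29. ] trayB [558.2 -15.1  22. ] hend [622.  -22.9  29. ]
```

```bash
cat >> h.py <<'E'
def plan(x,y,z,yaw):
    s=status.sense(); R=s['eef_rot']; p=s['position']
    t=np.radians(yaw); T=np.array([[np.cos(t),np.sin(t),0],[np.sin(t),-np.cos(t),0],[0,0,-1]]).T
    T=np.array([[np.cos(t),np.sin(t),0],[np.sin(t),-np.cos(t),0],[0,0,-1.]])
    from scipy.spatial.transform import Rotation as Ro
    rv=np.degrees(Ro.from_matrix(R.T@T).as_rotvec())
    d=np.array([x,y,z])-p
    print('t',round(s['time_s'],1),'pos',p.round(1),'yaw',np.degrees(np.arctan2(R[1,0],R[0,0])).round(2),'q6',round(s['q'][5],2),'turn/5deg',(rv/5).round(3),'shift/50 before turn',(R.T@d/50).round(3),'after turn',(T.T@d/50).round(3))
E
python3 -m handwheel '[[-1,[0,0,0],[0,0,1]],[-1,[0,0,0],[0,0,1]],[-1,[0,0,0],[0,0,1]],[-1,[0,0,0],[0,0,0.12]],[-1,[0.51,-0.84,0],[0,0,0]],[-1,[0.51,-0.84,0],[0,0,0]],[-1,[0.51,-0.84,0],[0,0,0]],[-1,[0.51,-0.84,0],[0,0,0]],[-1,[0.51,-0.84,0],[0,0,0]],[-1,[0.51,-0.84,0],[0,0,0]],[-1,[0.51,-0.84,0],[0,0,0]],[-1,[0.51,-0.84,0],[0,0,0]]]' 40
python3 -m handwheel '[[-1,[0.51,-0.84,0],[0,0,0]],[-1,[0.51,-0.84,0],[0,0,0]],[-1,[0.51,-0.84,0],[0,0,0]],[-1,[0.51,-0.84,0],[0,0,0]],[-1,[0.51,-0.84,0],[0,0,0]],[-1,[0.51,-0.84,0],[0,0,0]],[-1,[0.51,-0.84,0],[0,0,0]],[-1,[0.51,-0.84,0],[0,0,0]],[-1,[0,0,0],[0,0,0]]]'
python3 - <<'E'
from h import *
plan(590,24,240,0)
shot('wrist','w1'); cv2.imwrite('pics/w1b.png',cv2.resize(cv2.imread('pics/w1.png'),None,fx=1.25,fy=1.25,interpolation=cv2.INTER_CUBIC))
E
```

```text
time_s: 1.65
position: [386.2, -312.4, 238.8]
eef_rot: [[1.0, 0.002, 0.0], [0.002, -1.0, -0.0], [0.0, 0.0, -1.0]]
ft_force: [0.1, 0.2, -0.1]
opening: 1.005
finger_force: 0.0
time_s: 2.78
position: [590.5, 24.9, 238.4]
eef_rot: [[1.0, 0.006, -0.0], [0.006, -1.0, 0.001], [-0.0, -0.001, -1.0]]
ft_force: [-0.1, -0.2, 0.3]
opening: 1.001
finger_force: 0.0
t 2.8 pos [590.5  24.9 238.4] yaw 0.33 q6 1.56 turn/5deg [-0.007  0.     0.066] shift/50 before turn [-0.011  0.018 -0.032] after turn [-0.011  0.018 -0.032]
```

View pics/w1b.png

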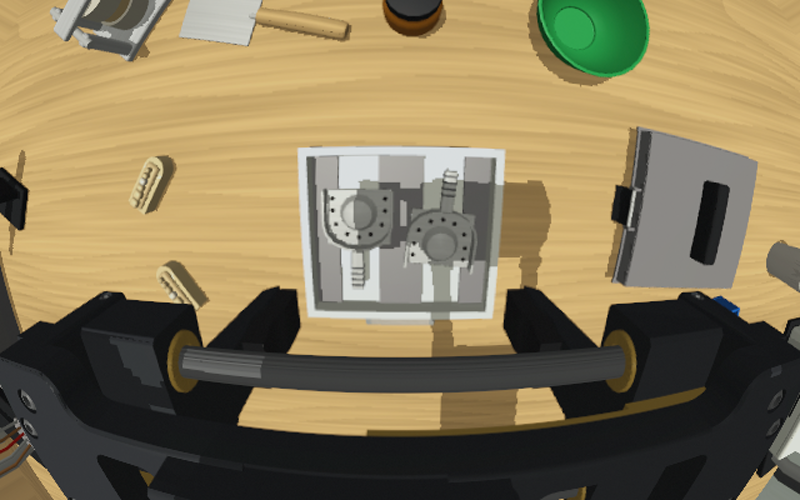

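The wrist view shows the carrier (rim corners (299,149),(505,150),(494,321),(305,314) at 1.25×). Tray A's handle runs (359,253)-(358,286) and tray B's (444,208)-(450,170).

```bash
python3 - <<'E'
from h import *
g=lambda x,y,z:w('w1',x/1.25,y/1.25,z,True)
cs=np.array([g(*p,31) for p in((299,149),(505,150),(494,321),(305,314))]);print(cs,cs.mean(0))
for p in((359,253),(358,286),(444,208),(450,170)): print(p,g(*p,29))
print('A,model tops',g(147,185,30),g(182,283,30),'cover handle',g(709,223,76))
E
```

```text
[[649.2 120.1  31. ]
 [649.5 -70.6  31. ]
 [474.7 -72.7  31. ]
 [481.6 124.6  31. ]] [563.75  25.35  31.  ]
(359, 253) [548.3  65.7  29. ]
(358, 286) [513.7  67.8  29. ]
(444, 208) [593.1 -15.   29. ]
(450, 170) [629.  -19.6  29. ]
A,model tops [622.  298.5  30. ] [510.9 268.8  30. ] cover handle [ 596.  -296.4   76. ]
```

```bash

python3 -m handwheel '[[0.1,[-0.37,-0.27,0.5],[0,0,0.2]],[0.1,[-0.37,-0.27,0.5],[0,0,0.1]],[0.1,[-0.37,-0.27,0.5],[0,0,0]],[0.1,[0,0,0.8],[0,0,0]],[0.1,[0,0,0.8],[0,0,0]],[0.1,[0,0,0.8],[0,0,0]],[0.1,[0,0,0.2],[0,0,0]],[0.1,[0,0,0.2],[0,0,0]],[0.1,[0,0,0.2],[0,0,0]],[0.1,[0,0,0],[0,0,0]]]' 40
python3 - <<'E'
from h import *
plan(535,66,12,-1)
E
python3 -m handwheel '[[1,[0,0,0],[0,0,0]],[1,[0,0,0],[0,0,0]],[1,[0,0,0],[0,0,0]],[1,[0,0,0],[0,0,0]],[1,[0,0,0],[0,0,0]],[1,[0,0,-0.2],[0,0,0]],[1,[0,0,-0.4],[0,0,0]],[1,[0,0,0],[0,0,0]]]' 40
python3 - <<'E'
from h import *
shot('wrist','w2')
E
```

```text
time_s: 4.08
position: [534.8, 63.3, 13.9]
eef_rot: [[1.0, -0.026, 0.0], [-0.026, -1.0, -0.0], [0.0, 0.0, -1.0]]
ft_force: [-0.0, -0.4, 0.3]
opening: 0.449
finger_force: 0.0
t 4.1 pos [534.8  63.3  13.9] yaw -1.47 q6 1.67 turn/5deg [ 0.    -0.002 -0.094] shift/50 before turn [ 0.004 -0.053  0.038] after turn [ 0.004 -0.053  0.038]
time_s: 5.08
position: [536.1, 63.5, 45.4]
eef_rot: [[1.0, -0.026, 0.004], [-0.026, -1.0, 0.0], [0.004, -0.0, -1.0]]
ft_force: [0.9, 0.4, 0.0]
opening: 0.132
finger_force: 39.9
```

View pics/w2.png

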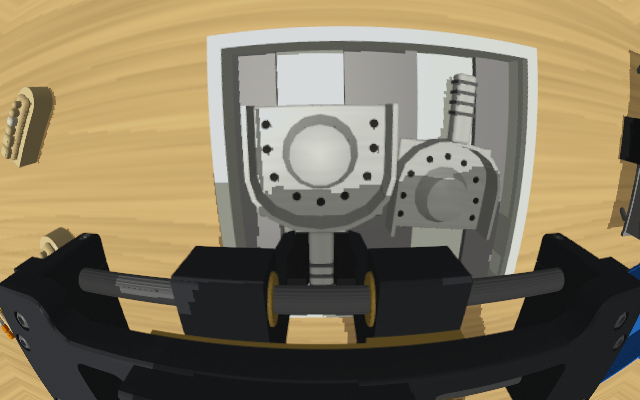

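```bash

python3 -m handwheel '[[1,[0,0,-0.55],[0,0,0]],[1,[0,0,-0.55],[0,0,-1]],[1,[0,0,0],[0,0,-0.95]],[1,[-0.46,0.67,0],[0,0,0]],[1,[-0.46,0.67,0],[0,0,0]],[1,[-0.46,0.67,0],[0,0,0]],[1,[-0.46,0.67,0],[0,0,0]],[1,[-0.46,0.67,0],[0,0,0]]]' 40
python3 -m handwheel '[[1,[-0.46,0.67,0],[0,0,0]],[1,[-0.46,0.67,0],[0,0,0]],[1,[-0.46,0.67,0],[0,0,0]],[1,[-0.46,0.67,0],[0,0,0]],[1,[-0.46,0.67,0],[0,0,0]],[1,[0,0,0],[0,0,0]]]' 40
python3 - <<'E'
from h import *
plan(357,-301,9,8.3)
shot('wrist','w3')
E
```

```text
time_s: 6.12
position: [443.5, -119.7, 97.8]
eef_rot: [[0.99, 0.144, -0.001], [0.144, -0.99, 0.0], [-0.001, -0.0, -1.0]]
ft_force: [0.3, -0.9, -1.0]
opening: 0.132
finger_force: 39.9
time_s: 6.88
position: [353.9, -302.8, 98.1]
eef_rot: [[0.99, 0.14, -0.001], [0.14, -0.99, 0.0], [-0.001, -0.0, -1.0]]
ft_force: [0.2, 0.5, -1.2]
opening: 0.125
finger_force: 39.9
t 6.9 pos [ 353.9 -302.8   98.1] yaw 8.06 q6 0.67 turn/5deg [-0.004  0.009 -0.048] shift/50 before turn [ 0.068 -0.026  1.781] after turn [ 0.067 -0.026  1.781]
```

View pics/w3.png

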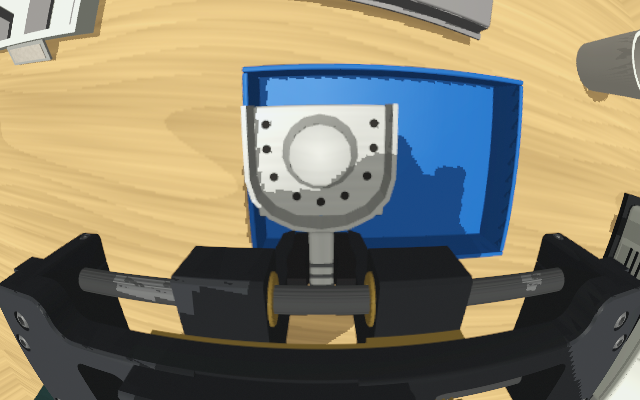

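The tray is held level over the pan. Pan rim corners are at about (244,67), (522,80) and (504,256).

```bash
python3 - <<'E'
from h import *
a,b,c=[w('w3',*p,45,True) for p in((244,67),(522,80),(504,256))]
print(a,b,c,(a+c)/2,np.linalg.norm(a-b),np.linalg.norm(b-c))
for s in(-33,33): 
  for x in(-29,29):
    pass
E
```

```text
[ 445.  -239.8   45. ] [ 474.5 -434.    45. ] [ 336.2 -458.2   45. ] [ 390.6 -349.    45. ] 196.42782389468147 140.40131765763454
```

```bash

python3 -m handwheel '[[1,[0.05,0,0.5],[0,0,0]],[1,[0,0,0.5],[0,0,0]],[1,[0,0,0.4],[0,0,0]],[1,[0,0,0.2],[0,0,0]],[1,[0,0,0.12],[0,0,0]],[1,[0,0,0.04],[0,0,0]],[1,[0,0,0],[0,0,0]]]' 40
python3 -m handwheel '[[0.3,[0,0,0],[0,0,0]],[0.3,[0,0,0],[0,0,0]],[0.3,[0,0,0],[0,0,0]],[0.3,[0,0,0],[0,0,0]],[0.3,[0,0,-0.5],[0,0,0]],[0.3,[0,0,-0.8],[0,0,0]],[0.3,[0,0,-0.9],[0,0,0]],[0.3,[0,0,0],[0,0,0]]]' 40
python3 - <<'E'
from h import *
plan(603,-17.5,150,-7)
shot('wrist','w4')
E
```

```text
time_s: 7.8
position: [358.1, -301.0, 11.2]
eef_rot: [[0.99, 0.144, 0.001], [0.144, -0.99, -0.001], [0.001, 0.001, -1.0]]
ft_force: [-0.5, 0.5, -1.1]
opening: 0.131
finger_force: 39.9
time_s: 8.8
position: [360.2, -303.2, 124.9]
eef_rot: [[0.99, 0.144, 0.006], [0.144, -0.99, -0.006], [0.005, 0.007, -1.0]]
ft_force: [0.5, 0.1, -0.5]
opening: 0.353
finger_force: 0.0
t 8.8 pos [ 360.2 -303.2  124.9] yaw 8.28 q6 0.67 turn/5deg [ 0.069 -0.072  3.055] shift/50 before turn [ 5.63  -4.952 -0.506] after turn [ 4.122 -6.263 -0.503]
```

```bash

python3 -m handwheel '[[0.1,[0,0,0],[0.07,-0.07,1]],[0.1,[0,0,0],[0,0,1]],[0.1,[0,0,0],[0,0,1]],[0.1,[0.41,-0.63,0],[0,0,0.05]],[0.1,[0.41,-0.63,0],[0,0,0]],[0.1,[0.41,-0.63,0],[0,0,0]],[0.1,[0.41,-0.63,0],[0,0,0]],[0.1,[0.41,-0.63,0],[0,0,0]],[0.1,[0.41,-0.63,0],[0,0,0]],[0.1,[0.41,-0.63,0],[0,0,0]],[0.1,[0.41,-0.63,0],[0,0,0]],[0.1,[0.41,-0.63,0],[0,0,0]]]' 40
python3 -m handwheel '[[0.1,[0.41,-0.63,0],[0,0,0]],[0.1,[0,0,0],[0,0,0]],[0.1,[0,0,0],[0,0,0]]]' 40
python3 - <<'E'
from h import *
plan(603,-17.5,13,-7)
for p in((558,-13,29),(593,-15,29),(629,-20,29)): print(p)
shot('wrist','w5')
a=cv2.imread('pics/w4.png')[40:300,180:560]; b=cv2.imread('pics/w5.png')[:300,120:520]
h=np.zeros((600,800,3),np.uint8); h[:260,:380]=a; h[:300,400:800]=b; 
h[300:600,:]=cv2.resize(cv2.imread('pics/w5.png')[150:300,120:520],(800,300),interpolation=cv2.INTER_CUBIC)
cv2.imwrite('pics/m5.png',h)
E
```

```text
time_s: 10.35
position: [574.3, -40.5, 118.2]
eef_rot: [[0.993, -0.121, -0.011], [-0.121, -0.993, 0.006], [-0.011, -0.004, -1.0]]
ft_force: [0.1, -0.3, 0.9]
opening: 0.448
finger_force: 0.0
time_s: 10.72
position: [597.7, -13.1, 118.8]
eef_rot: [[0.993, -0.121, -0.01], [-0.121, -0.993, 0.005], [-0.011, -0.004, -1.0]]
ft_force: [-0.1, 0.4, -0.8]
opening: 0.454
finger_force: 0.0
t 10.7 pos [597.7 -13.1 118.8] yaw -6.94 q6 1.62 turn/5deg [-0.046  0.125  0.011] shift/50 before turn [0.139 0.083 2.114] after turn [0.116 0.074 2.116]
(558, -13, 29)
(593, -15, 29)
(629, -20, 29)
```

View pics/m5.png

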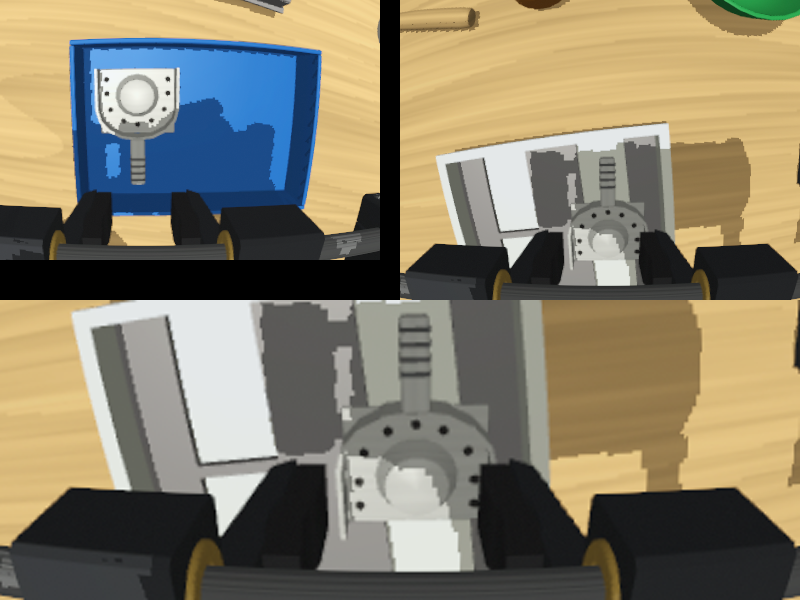

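Tray A lies flat in the pan. Tray B's handle in w5 runs from (326,158) to (328,204), nearly aligned with the tool.

```bash
python3 - <<'E'
from h import *
a,b=w('w5',326.5,157.5,29,True),w('w5',328,204,29,True); print(a,b,np.degrees(np.arctan2(*(a-b)[[1,0]])))
u=(a-b)/np.linalg.norm(a-b); g=a-u*24; print(g); plan(g[0],g[1],13.5,np.degrees(np.arctan2(u[1],u[0])))
E
```

```text
[628.8 -20.7  29. ] [591.2 -17.5  29. ] -4.864514437760537
[604.88644783 -18.66480407  29.        ]
t 10.8 pos [597.7 -13.5 119.2] yaw -6.98 q6 1.62 turn/5deg [-0.049  0.117 -0.424] shift/50 before turn [0.177 0.094 2.111] after turn [0.152 0.091 2.113]
```

```bash

python3 -m handwheel '[[0.2,[0.16,0.09,0.3],[-0.05,0.12,-0.2]],[0.2,[0,0,0.6],[0,0,0]],[0.2,[0,0,0.6],[0,0,0]],[0.2,[0,0,0.3],[0,0,0]],[0.2,[0,0,0.2],[0,0,0]],[0.2,[0,0,0.1],[0,0,0]],[0.2,[0,0,0],[0,0,0]]]' 40
python3 -m handwheel '[[1,[0,0,0],[0,0,0]],[1,[0,0,0],[0,0,0]],[1,[0,0,0],[0,0,0]],[1,[0,0,0],[0,0,0]],[1,[0,0,0],[0,0,0]],[1,[0,0,-0.3],[0,0,0]],[1,[0,0,-0.7],[0,0,0]],[1,[0,0,-0.7],[0,0,0]],[1,[0,0,0],[0,0,0]]]' 40
python3 - <<'E'
from h import *
plan(423,-391.5,100,8.3)
E
```

```text
time_s: 11.65
position: [607.3, -18.3, 15.9]
eef_rot: [[0.995, -0.104, 0.004], [-0.104, -0.995, -0.0], [0.004, -0.0, -1.0]]
ft_force: [0.3, -0.3, 0.2]
opening: 0.399
finger_force: 0.0
time_s: 12.78
position: [609.5, -18.5, 104.8]
eef_rot: [[0.995, -0.104, 0.011], [-0.104, -0.995, -0.001], [0.011, -0.001, -1.0]]
ft_force: [0.3, -0.1, -0.1]
opening: 0.128
finger_force: 40.0
t 12.8 pos [609.5 -18.5 104.8] yaw -5.97 q6 1.6 turn/5deg [ 0.009 -0.123 -2.854] shift/50 before turn [-2.935  7.808  0.06 ] after turn [-4.768  6.844  0.095]
```

```bash

python3 -m handwheel '[[1,[0,0,0],[0,-0.12,-1]],[1,[0,0,0],[0,0,-1]],[1,[0,0,0],[0,0,-0.85]],[1,[-0.48,0.68,0],[0,0,0]],[1,[-0.48,0.68,0],[0,0,0]],[1,[-0.48,0.68,0],[0,0,0]],[1,[-0.48,0.68,0],[0,0,0]],[1,[-0.48,0.68,0],[0,0,0]],[1,[-0.48,0.68,0],[0,0,0]],[1,[-0.48,0.68,0],[0,0,0]],[1,[-0.48,0.68,0],[0,0,0]],[1,[-0.48,0.68,0],[0,0,0]]]' 40
python3 -m handwheel '[[1,[-0.48,0.68,0],[0,0,0]],[1,[0,0,0],[0,0,0]],[1,[0,0,0],[0,0,0]]]' 40
python3 - <<'E'
from h import *
plan(424.5,-390.5,11.5,8.3)
E
```

```text
time_s: 14.28
position: [435.2, -352.5, 100.1]
eef_rot: [[0.99, 0.144, -0.009], [0.144, -0.99, 0.002], [-0.009, -0.004, -1.0]]
ft_force: [-0.1, -0.1, 0.1]
opening: 0.131
finger_force: 40.0
time_s: 14.65
position: [417.4, -388.3, 100.5]
eef_rot: [[0.99, 0.143, -0.009], [0.143, -0.99, 0.003], [-0.008, -0.004, -1.0]]
ft_force: [0.6, -0.2, -1.7]
opening: 0.131
finger_force: 40.0
t 14.7 pos [ 417.4 -388.3  100.5] yaw 8.24 q6 0.64 turn/5deg [-0.044  0.093 -0.012] shift/50 before turn [0.148 0.07  1.779] after turn [0.134 0.064 1.781]
```

```bash

python3 -m handwheel '[[1,[0.13,0.06,0.5],[-0.04,0.09,0]],[1,[0,0,0.5],[0,0,0]],[1,[0,0,0.4],[0,0,0]],[1,[0,0,0.2],[0,0,0]],[1,[0,0,0.14],[0,0,0]],[1,[0,0,0.04],[0,0,0]],[1,[0,0,0],[0,0,0]]]' 40
python3 -m handwheel '[[0.3,[0,0,0],[0,0,0]],[0.3,[0,0,0],[0,0,0]],[0.3,[0,0,0],[0,0,0]],[0.3,[0,0,0],[0,0,0]],[0.3,[0,0,-0.5],[0,0,0]],[0.3,[0,0,-0.9],[0,0,0]],[0.3,[0,0,-0.9],[0,0,0]],[0.3,[0,0,-0.5],[0,0,0]],[0.3,[0,0,0],[0,0,0]]]' 40
python3 - <<'E'
from h import *
shot('wrist','w6')
plan(350,244,240,29)
E
```

```text
time_s: 15.52
position: [425.1, -391.8, 13.2]
eef_rot: [[0.99, 0.144, 0.002], [0.144, -0.99, -0.002], [0.001, 0.003, -1.0]]
ft_force: [-0.0, -0.4, -0.3]
opening: 0.128
finger_force: 40.0
time_s: 16.65
position: [426.1, -392.6, 155.5]
eef_rot: [[0.99, 0.144, 0.005], [0.144, -0.99, -0.006], [0.004, 0.006, -1.0]]
ft_force: [0.3, 0.1, -0.1]
opening: 0.345
finger_force: 0.0
t 16.7 pos [ 425.1 -391.6  153.3] yaw 8.28 q6 0.64 turn/5deg [ 0.043 -0.015 -4.143] shift/50 before turn [  0.35  -12.789  -1.777] after turn [  4.85  -11.845  -1.733]
```

```bash

python3 -m handwheel '[[-1,[0.14,-0.9,-0.12],[0,0,0]],[-1,[0.14,-0.9,-0.12],[0,0,0]],[-1,[0.14,-0.9,-0.12],[0,0,0]],[-1,[0.14,-0.9,-0.12],[0,0,0]],[-1,[0.14,-0.9,-0.12],[0,0,0]],[-1,[0.14,-0.9,-0.12],[0,0,0]],[-1,[0.14,-0.9,-0.12],[0,0,0]],[-1,[0.14,-0.9,-0.12],[0,0,0]],[-1,[0.14,-0.9,-0.12],[0,0,0]],[-1,[0.14,-0.9,-0.12],[0,0,0]],[-1,[0.14,-0.9,-0.12],[0,0,0]],[-1,[0.14,-0.9,-0.12],[0,0,0]]]' 40
python3 -m handwheel '[[-1,[0.14,-0.9,-0.12],[0,0,0]],[-1,[0.14,-0.9,-0.12],[0,0,-0.8]],[-1,[0,0,0],[0,0,-0.8]],[-1,[0,0,0],[0,0,-0.8]],[-1,[0,0,0],[0,0,0]],[-1,[0,0,0],[0,0,0]]]' 40
python3 - <<'E'
from h import *
plan(430,250,240,20)
shot('wrist','w7'); shot('top','t7')
h=np.zeros((600,800,3),np.uint8)
h[:400,:640]=cv2.imread('pics/w7.png')
h[400:600,:300]=cv2.imread('pics/w6.png')[40:240,200:500]
h[400:600,300:800]=cv2.resize(cv2.imread('pics/t7.png')[170:270,150:400],(500,200),interpolation=cv2.INTER_CUBIC)
cv2.imwrite('pics/m7.png',h)
E
```

```text
time_s: 18.2
position: [428.5, 156.6, 221.5]
eef_rot: [[0.99, 0.144, -0.002], [0.144, -0.99, -0.003], [-0.003, 0.003, -1.0]]
ft_force: [-0.3, 0.4, -0.3]
opening: 1.001
finger_force: 0.0
time_s: 18.95
position: [430.3, 246.1, 234.2]
eef_rot: [[0.938, 0.345, -0.001], [0.345, -0.938, -0.003], [-0.002, 0.002, -1.0]]
ft_force: [-0.7, 0.1, 0.7]
opening: 0.998
finger_force: 0.0
t 18.9 pos [430.3 246.1 234.2] yaw 20.2 q6 1.69 turn/5deg [0.026 0.022 0.04 ] shift/50 before turn [ 0.022 -0.075 -0.116] after turn [ 0.022 -0.076 -0.116]
```

View pics/m7.png

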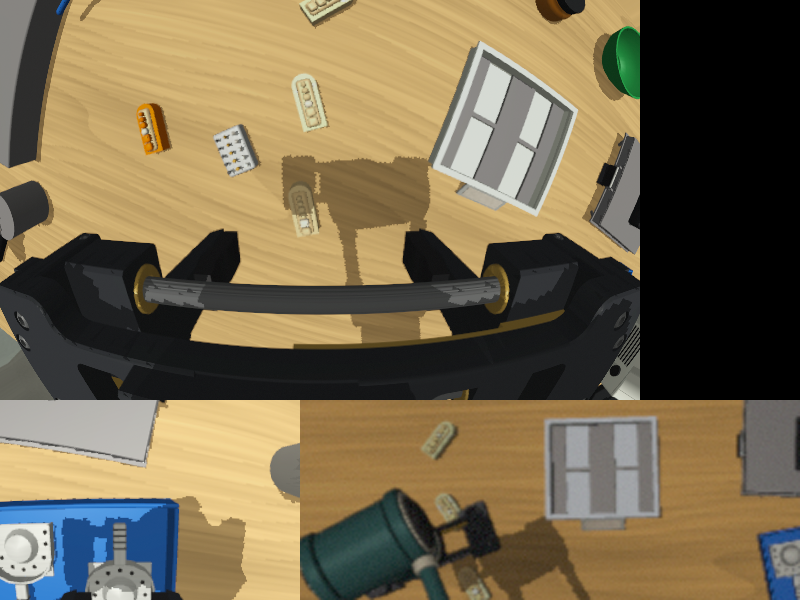

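Both trays lie in the pan. Model B spans (301,75) to (316,127) and model C (297,186) to (309,232) in w7, round ends up; the carrier is empty.

```bash
python3 - <<'E'
from h import *
for n,a,b in(('B',(301,75),(316,127)),('C',(297,185),(309,233))):
    a,b=w('w7',*a,22,True),w('w7',*b,22,True); print(n,a,b,(a+b)/2,np.linalg.norm(a-b),np.degrees(np.arctan2(*(b-a)[[1,0]])))
cs=np.array([w('w7',*p,31,True) for p in((480,41),(578,108),(537,215),(429,165))]);print(cs.round(),cs.mean(0))
# threshold blobs for cream models
im=cv2.imread('pics/w7.png'); hs=cv2.cvtColor(im,cv2.COLOR_BGR2HSV); print([hs[v,u].tolist() for u,v in((306,95),(310,120),(300,205),(308,226),(350,120),(306,170))])
E
```

```text
B [523.9 304.3  22. ] [473.1 267.5  22. ] [498.5 285.9  22. ] 62.728621856374275 -144.08007286402668
C [400.4 265.2  22. ] [346.5 230.8  22. ] [373.45 248.    22.  ] 63.941926777350055 -147.45321058681554
[[650. 121.  31.]
 [652. -69.  31.]
 [480. -70.  31.]
 [481. 127.  31.]] [565.925  27.1    31.   ]
[[24, 74, 213], [28, 57, 214], [21, 97, 134], [22, 47, 146], [20, 113, 210], [19, 131, 119]]
```

```bash
python3 - <<'E'
from h import *
im=cv2.imread('pics/w7.png'); hs=cv2.cvtColor(im,cv2.COLOR_BGR2HSV)
m=((hs[...,2]>205)&(hs[...,1]<45)).astype(np.uint8); m[:,:425]=0; m[:,585:]=0; m[220:]=0; m[:35]=0
n,l,st,ce=cv2.connectedComponentsWithStats(m,connectivity=4)
for i in range(1,n):
    if st[i,4]>150:
        v,u=np.nonzero(l==i); P=np.array([w('w7',a,b,4,True)[:2] for a,b in zip(u,v)],np.float32)
        print(st[i],ce[i].round(),P.mean(0),cv2.minAreaRect(P))
E
```

```text
[ 434   41  144  175 2192] [500. 130.] [567.268    25.74638] ((569.8214111328125, 6.858299255371094), (206.6206817626953, 185.53172302246094), 89.96713256835938)
[ 474   64   37   58 1159] [492.  93.] [604.3455   67.36008] ((604.8936157226562, 66.87146759033203), (36.461669921875, 71.63818359375), 89.83049011230469)
[520  92  31  55 870] [535. 119.] [605.16925 -17.31093] ((605.5650634765625, -17.68971061706543), (35.218482971191406, 72.68840026855469), 89.66889953613281)
[ 451  118   41   60 1258] [471. 147.] [523.87885  67.4921 ] ((523.89599609375, 67.12088012695312), (36.20804977416992, 73.38536071777344), 89.86259460449219)
[498 144  35  53 908] [515. 171.] [523.5373   -17.064196] ((523.6213989257812, -17.388078689575195), (73.05301666259766, 35.08198165893555), 0.3380194902420044)
```

```bash

python3 -m handwheel '[[-1,[0,0,0],[0,0,-0.76]],[-1,[0,0,0],[0,0,-0.75]],[-1,[0,0,0],[0,0,-0.75]],[-1,[-0.49,-0.31,0.4],[0,0,0]],[-1,[-0.49,-0.31,0.4],[0,0,0]],[-1,[0,0,0.7],[0,0,0]],[-1,[0,0,0.7],[0,0,0]],[-1,[0,0,0.5],[0,0,0]],[-1,[0,0,0],[0,0,0]],[-1,[0,0,0],[0,0,0]]]' 40
python3 - <<'E'
from h import *
plan(372.5,247,7,31.5); shot('wrist','w8')
a,b=[proj('w8',p,True).round() for p in((400-1.5,264,22),(345.5,230,22))]; print(a,b)
E
```

```text
time_s: 20.3
position: [373.7, 247.3, 101.5]
eef_rot: [[0.852, 0.523, 0.002], [0.523, -0.852, -0.001], [0.001, 0.002, -1.0]]
ft_force: [0.3, 0.4, 0.4]
opening: 1.003
finger_force: 0.0
t 20.3 pos [373.7 247.3 101.5] yaw 31.55 q6 1.55 turn/5deg [ 0.023 -0.015  0.01 ] shift/50 before turn [-0.026 -0.011  1.889] after turn [-0.024 -0.007  1.889]
[319. 164.] [321. 242.]
```

```bash

python3 -m handwheel '[[-1,[-0.02,0,0.7],[0.02,0,0]],[-1,[0,0,0.7],[0,0,0]],[-1,[0,0,0.3],[0,0,0]],[-1,[0,0,0.17],[0,0,0]],[-1,[0,0,0],[0,0,0]],[0.6,[0,0,0],[0,0,0]],[0.6,[0,0,0],[0,0,0]],[0.6,[0,0,0],[0,0,0]],[0.6,[0,0,0],[0,0,0]],[0.6,[0,0,0],[0,0,0]],[0.6,[0,0,0],[0,0,0]]]' 40
python3 -m handwheel '[[0.6,[0,0,-0.3],[0,0,0]],[0.6,[0,0,-0.7],[0,0,0]],[0.6,[0,0,-0.7],[0,0,0]],[0.6,[0,0,0],[0,0,0]]]' 40
python3 - <<'E'
from h import *
plan(372.5,247,7,31.5); shot('wrist','w9')
h=np.zeros((600,640,3),np.uint8)
h[:300]=cv2.imread('pics/w8.png')[:300]; h[300:]=cv2.imread('pics/w9.png')[:300]
cv2.imwrite('pics/m9.png',h)
E
```

```text
time_s: 21.72
position: [372.1, 246.4, 7.0]
eef_rot: [[0.852, 0.524, 0.0], [0.524, -0.852, -0.0], [-0.0, 0.0, -1.0]]
ft_force: [-0.3, 0.2, 1.3]
opening: 0.343
finger_force: 0.1
time_s: 22.22
position: [374.8, 248.0, 95.8]
eef_rot: [[0.852, 0.524, 0.007], [0.524, -0.852, 0.004], [0.008, 0.0, -1.0]]
ft_force: [-0.2, -0.3, -1.2]
opening: 0.317
finger_force: 40.0
t 22.2 pos [374.8 248.   95.8] yaw 31.58 q6 1.55 turn/5deg [ 0.005 -0.088  0.017] shift/50 before turn [-0.064 -0.008  1.776] after turn [-0.05  -0.007  1.776]
```

View pics/m9.png

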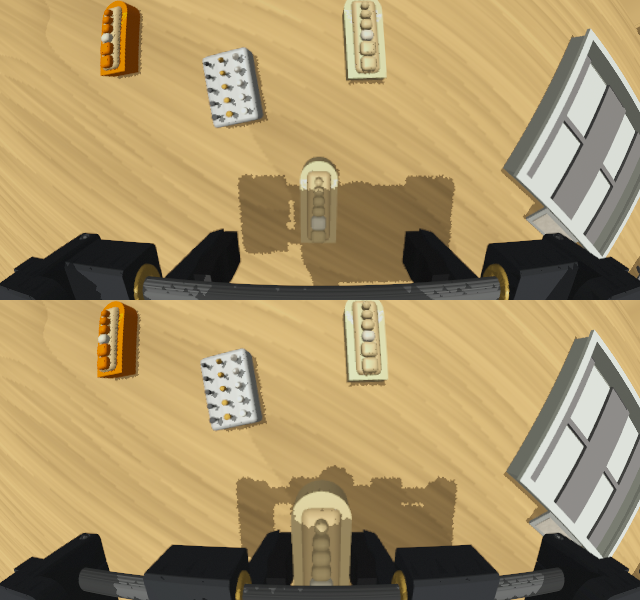

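Model C is held by its parallel sides (opening 27.9 mm). Its front edge is at (320,191) in w9.

```bash
python3 - <<'E'
from h import *
s=status.sense()
def off(fn,u,v,z):
    p=w(fn,u,v,z,True); return (s['eef_rot'].T@(p-s['position'])).round(1)
print(off('w9',320,191,95.8+15),off('w8',319,160,22),off('w8',320,243,22))
plan(523,67,110,180)
E
```

```text
[ 37.   -0.3 -16.8] [32.7 -1.3 72. ] [-34.3  -0.6  71.8]
t 22.3 pos [373.4 247.2  93.9] yaw 31.58 q6 1.55 turn/5deg [ 6.3000e-02 -1.1000e-02 -2.9684e+01] shift/50 before turn [ 0.663  4.636 -0.317] after turn [-2.991 -3.603 -0.322]
```

```bash

python3 -m handwheel '[[0.6,[0,0,0.3],[0,0,-1]],[0.6,[0,0,0.3],[0,0,-1]],[0.6,[0,0,0],[0,0,-1]],[0.6,[0,0,0],[0,0,-1]],[0.6,[0,0,0],[0,0,-1]],[0.6,[0,0,0],[0,0,-1]],[0.6,[0,0,0],[0,0,-1]],[0.6,[0,0,0],[0,0,-1]],[0.6,[0,0,0],[0,0,-1]],[0.6,[0,0,0],[0,0,-1]],[0.6,[0,0,0],[0,0,-1]],[0.6,[0,0,0],[0,0,-1]]]' 40
python3 -m handwheel '[[0.6,[0,0,0],[0,0,-1]],[0.6,[0,0,0],[0,0,-1]],[0.6,[0,0,0],[0,0,-1]],[0.6,[0,0,0],[0,0,-1]],[0.6,[0,0,0],[0,0,-1]],[0.6,[0,0,0],[0,0,-1]],[0.6,[0,0,0],[0,0,-1]],[0.6,[0,0,0],[0,0,-1]],[0.6,[0,0,0],[0,0,-1]],[0.6,[0,0,0],[0,0,-1]],[0.6,[0,0,0],[0,0,-1]],[0.6,[0,0,0],[0,0,-1]]]' 40
python3 -m handwheel '[[0.6,[0,0,0],[0,0,-1]],[0.6,[0,0,0],[0,0,-1]],[0.6,[0,0,0],[0,0,-1]],[0.6,[0,0,0],[0,0,-1]],[0.6,[0,0,0],[0,0,-1]],[0.6,[0,0,0],[0,0,-0.7]],[0.6,[0,0,-0.3],[0,0,0]],[0.6,[0,0,0],[0,0,0]]]' 40
python3 - <<'E'
from h import *
plan(524,67,80,180)
E
```

```text
time_s: 23.78
position: [370.8, 245.6, 60.4]
eef_rot: [[-0.03, 1.0, -0.003], [1.0, 0.03, -0.002], [-0.002, -0.003, -1.0]]
ft_force: [0.6, -0.6, -1.3]
opening: 0.312
finger_force: 40.0
time_s: 25.28
position: [370.8, 245.6, 60.4]
eef_rot: [[-0.881, 0.473, -0.003], [0.473, 0.881, -0.002], [0.001, -0.003, -1.0]]
ft_force: [0.4, -0.4, -0.6]
opening: 0.312
finger_force: 40.0
time_s: 26.28
position: [372.9, 246.9, 78.0]
eef_rot: [[-1.0, -0.0, 0.002], [-0.0, 1.0, 0.001], [-0.002, 0.001, -1.0]]
ft_force: [0.6, 0.1, -2.0]
opening: 0.312
finger_force: 40.0
t 26.3 pos [372.9 246.9  78. ] yaw -179.98 q6 -1.04 turn/5deg [0.008 0.02  0.005] shift/50 before turn [-3.021 -3.599 -0.037] after turn [-3.022 -3.597 -0.04 ]
```

```bash

python3 -m handwheel '[[0.6,[-0.5,-0.6,0],[0,0,0]],[0.6,[-0.5,-0.6,0],[0,0,0]],[0.6,[-0.5,-0.6,0],[0,0,0]],[0.6,[-0.5,-0.6,0],[0,0,0]],[0.6,[-0.5,-0.6,0],[0,0,0]],[0.6,[-0.5,-0.6,0],[0,0,0]],[0.6,[0,0,0],[0,0,0]],[0.6,[0,0,0],[0,0,0]]]' 40
python3 - <<'E'
from h import *
plan(524,67,12,180); shot('wrist','w10')
s=status.sense()
E
```

```text
time_s: 27.28
position: [521.8, 66.8, 76.8]
eef_rot: [[-1.0, -0.0, -0.001], [-0.0, 1.0, 0.0], [0.001, 0.0, -1.0]]
ft_force: [-0.8, 0.7, -0.3]
opening: 0.311
finger_force: 40.0
t 27.3 pos [521.8  66.8  76.8] yaw -179.98 q6 -1.49 turn/5deg [ 0.    -0.012  0.004] shift/50 before turn [-0.046  0.005  1.295] after turn [-0.045  0.005  1.295]
```

```bash

python3 -m handwheel '[[0.6,[-0.045,0,0.5],[0,0,0]],[0.6,[0,0,0.4],[0,0,0]],[0.6,[0,0,0.2],[0,0,0]],[0.6,[0,0,0.1],[0,0,0]],[0.6,[0,0,0.08],[0,0,0]],[0.6,[0,0,0],[0,0,0]]]' 40
python3 - <<'E'
from h import *
plan(524,67,11,180)
E
```

```text
time_s: 28.08
position: [524.9, 66.7, 13.3]
eef_rot: [[-1.0, -0.002, 0.001], [-0.002, 1.0, -0.0], [-0.001, -0.0, -1.0]]
ft_force: [-0.5, 0.4, -1.0]
opening: 0.313
finger_force: 40.0
t 28.1 pos [524.9  66.7  13.3] yaw -179.91 q6 -1.49 turn/5deg [-0.003  0.006  0.017] shift/50 before turn [0.018 0.006 0.046] after turn [0.018 0.005 0.046]
```

```bash

python3 -m handwheel '[[0.6,[0,0,0.04],[0,0,0]],[0.6,[0,0,0.02],[0,0,0]],[0.6,[0,0,0],[0,0,0]],[0.15,[0,0,0],[0,0,0]],[0.15,[0,0,0],[0,0,0]],[0.15,[0,0,0],[0,0,0]],[0.15,[0,0,-0.2],[0,0,0]],[0.15,[0,0,-0.8],[0,0,0]],[0.15,[0,0,-0.9],[0,0,0]],[0.15,[0,0,-0.9],[0,0,0]],[0.15,[0,0,-0.9],[0,0,0]],[0.15,[0,0,-0.5],[0,0,0]]]' 40
python3 - <<'E'
from h import *
plan(497.5,285,240,34); shot('wrist','w11')
E
```

```text
time_s: 29.58
position: [525.9, 66.8, 223.9]
eef_rot: [[-1.0, -0.001, 0.005], [-0.001, 1.0, 0.0], [-0.005, 0.0, -1.0]]
ft_force: [-0.2, -0.2, 0.1]
opening: 0.427
finger_force: 0.0
t 29.6 pos [525.9  66.8 223.9] yaw -179.92 q6 -1.49 turn/5deg [7.1000e-02 2.0000e-02 2.9216e+01] shift/50 before turn [ 0.56   4.365 -0.324] after turn [ 1.97  -3.935 -0.322]
```

```bash

python3 -m handwheel '[[-1,[0.41,0.67,0.1],[0,0,1]],[-1,[0.35,0.7,0.1],[0,0,1]],[-1,[0.3,0.73,0.1],[0,0,1]],[-1,[0.24,0.75,0.1],[0,0,1]],[-1,[0.17,0.77,0.1],[0,0,1]],[-1,[0,0,0],[0,0,1]],[-1,[0,0,0],[0,0,1]],[-1,[0,0,0],[0,0,1]],[-1,[0,0,0],[0,0,1]],[-1,[0,0,0],[0,0,1]],[-1,[0,0,0],[0,0,1]],[-1,[0,0,0],[0,0,1]]]' 40
python3 -m handwheel '[[-1,[0,0,0],[0,0,1]],[-1,[0,0,0],[0,0,1]],[-1,[0,0,0],[0,0,1]],[-1,[0,0,0],[0,0,1]],[-1,[0,0,0],[0,0,1]],[-1,[0,0,0],[0,0,1]],[-1,[0,0,0],[0,0,1]],[-1,[0,0,0],[0,0,1]],[-1,[0,0,0],[0,0,1]],[-1,[0,0,0],[0,0,1]],[-1,[0,0,0],[0,0,1]],[-1,[0,0,0],[0,0,1]]]' 40
python3 -m handwheel '[[-1,[0,0,0],[0,0,1]],[-1,[0,0,0],[0,0,1]],[-1,[0,0,0],[0,0,1]],[-1,[0,0,0],[0,0,1]],[-1,[0,0,0],[0,0,1]],[-1,[0,0,0],[0,0,0.2]],[-1,[0,0,0],[0,0,0]],[-1,[0,0,0],[0,0,0]]]' 40
cat >> h.py <<'E'
def blob(fn,z=15,amin=250):
    im=cv2.imread('pics/%s.png'%fn); hs=cv2.cvtColor(cv2.GaussianBlur(im,(3,3),0),cv2.COLOR_BGR2HSV)
    m=((hs[...,0]>=19)&(hs[...,0]<=36)&(hs[...,1]>25)&(hs[...,1]<95)&(hs[...,2]>110)).astype(np.uint8); m[300:]=0
    m=cv2.morphologyEx(m,cv2.MORPH_CLOSE,np.ones((5,5))); m=cv2.morphologyEx(m,cv2.MORPH_OPEN,np.ones((3,3)))
    n,l,st,ce=cv2.connectedComponentsWithStats(m)
    for i in range(1,n):
        if amin<st[i,4]<8000:
            v,u=np.nonzero(l==i); P=np.array([w(fn,a,b,z,True)[:2] for a,b in zip(u,v)],np.float32)
            print(st[i],P.mean(0).round(1),np.round(cv2.minAreaRect(P)[0],1),np.round(cv2.minAreaRect(P)[1],1),round(cv2.minAreaRect(P)[2],1))
E
python3 - <<'E'
from h import *
plan(423,235,180,34); shot('wrist','w12'); blob('w12',18); print('w11');blob('w11',25); print('w7'); blob('w7',18)
E
```

```text
time_s: 31.12
position: [483.9, 253.3, 194.4]
eef_rot: [[-0.499, 0.867, -0.001], [0.867, 0.499, -0.001], [-0.0, -0.001, -1.0]]
ft_force: [-0.4, 0.0, -0.9]
opening: 1.0
finger_force: 0.0
time_s: 32.62
position: [483.9, 253.3, 194.4]
eef_rot: [[0.501, 0.865, -0.001], [0.865, -0.501, -0.001], [-0.001, -0.0, -1.0]]
ft_force: [-0.1, -1.0, 1.2]
opening: 1.001
finger_force: 0.0
time_s: 33.62
position: [484.3, 253.5, 194.9]
eef_rot: [[0.828, 0.561, -0.0], [0.561, -0.828, -0.0], [-0.0, 0.0, -1.0]]
ft_force: [-0.1, 0.3, -0.1]
opening: 0.999
finger_force: 0.0
t 33.6 pos [484.3 253.5 194.9] yaw 34.13 q6 1.41 turn/5deg [0.003 0.003 0.025] shift/50 before turn [-1.222 -0.382  0.298] after turn [-1.223 -0.38   0.298]
[ 320   20   66   40 1709] [622.1 307.6] [623.7 306.5] [30.4 67.9] 53.0
[ 288  115   29   62 1609] [499.1 287. ] [498.4 287. ] [65.  29.6] 33.9
[449 207  43  51 987] [527.6  60.9] [526.2  61.5] [64.  34.5] 2.3
w11
[534  71  20  32 282] [407.6 360.9] [407.9 361.6] [48.  18.3] 40.4
[253 109  67  16 931] [466.1  25.8] [466.2  27.6] [74.  17.1] 89.0
[477 123  33  51 960] [495.7 282.6] [497.5 283.9] [67.1 29.5] 34.8
[308 136  27  61 952] [526.1  68. ] [523.2  66.9] [29.8 69.7] 90.0
[482 218  31  33 509] [612.5 309.3] [613.1 309.3] [30.9 45.8] 55.1
w7
[300   0  50  22 639] [609.5 313.1] [607.8 306.6] [27.4 57. ] 20.6
[ 291   73   36   59 1437] [497.2 286.2] [498.3 286.9] [68.  30.2] 34.0
[457 182  52  29 546] [467.4  30.8] [468.5  25.6] [19.2 88.5] 0.2
[293 208  26  29 500] [355.6 238.6] [357.  239.8] [34.5 29.3] 31.2
```

```bash

python3 -m handwheel '[[-1,[0.3,-0.2,0.2],[0,0,0]],[-1,[0.29,-0.19,0.2],[0,0,0]],[-1,[0,0,0.8],[0,0,0]],[-1,[0,0,0.8],[0,0,0]],[-1,[0,0,0.8],[0,0,0]],[-1,[0,0,0.5],[0,0,0]],[-1,[0,0,0.3],[0,0,0]],[-1,[0,0,0.1],[0,0,0]],[-1,[0,0,0],[0,0,0]],[-1,[0,0,0],[0,0,0]]]' 40
python3 - <<'E'
from h import *
plan(498,286.3,7,34)
E
```

```text
time_s: 34.92
position: [499.0, 286.7, 11.3]
eef_rot: [[0.828, 0.56, 0.002], [0.56, -0.828, 0.001], [0.002, 0.001, -1.0]]
ft_force: [-0.3, -0.2, -0.7]
opening: 1.002
finger_force: 0.0
t 34.9 pos [499.  286.7  11.3] yaw 34.08 q6 1.45 turn/5deg [ 0.006 -0.027  0.015] shift/50 before turn [-0.021 -0.004  0.085] after turn [-0.021 -0.004  0.085]
```

```bash

python3 -m handwheel '[[-1,[-0.02,0,0.08],[0,0,0]],[-1,[0,0,0],[0,0,0]],[0.6,[0,0,0],[0,0,0]],[0.6,[0,0,0],[0,0,0]],[0.6,[0,0,0],[0,0,0]],[0.6,[0,0,0],[0,0,0]],[0.6,[0,0,0],[0,0,0]],[0.6,[0,0,0],[0,0,0]],[0.6,[0,0,0],[0,0,0]]]' 40
python3 -m handwheel '[[0.6,[0,0,-0.3],[0,0,0]],[0.6,[0,0,-0.8],[0,0,-1]],[0.6,[0,0,0],[0,0,-1]],[0.6,[0,0,0],[0,0,-1]],[0.6,[0,0,0],[0,0,-1]],[0.6,[0,0,0],[0,0,-1]],[0.6,[0,0,0],[0,0,-1]],[0.6,[0,0,0],[0,0,-1]],[0.6,[0,0,0],[0,0,-1]],[0.6,[0,0,0],[0,0,-1]],[0.6,[0,0,0],[0,0,-1]],[0.6,[0,0,0],[0,0,-1]]]' 40
python3 -m handwheel '[[0.6,[0,0,0],[0,0,-1]],[0.6,[0,0,0],[0,0,-1]],[0.6,[0,0,0],[0,0,-1]],[0.6,[0,0,0],[0,0,-1]],[0.6,[0,0,0],[0,0,-1]],[0.6,[0,0,0],[0,0,-1]],[0.6,[0,0,0],[0,0,-1]],[0.6,[0,0,0],[0,0,-1]],[0.6,[0,0,0],[0,0,-1]],[0.6,[0,0,0],[0,0,-1]],[0.6,[0,0,0],[0,0,-1]],[0.6,[0,0,0],[0,0,-1]]]' 40
python3 -m handwheel '[[0.6,[0,0,0],[0,0,-1]],[0.6,[0,0,0],[0,0,-1]],[0.6,[0,0,0],[0,0,-1]],[0.6,[0,0,0],[0,0,-1]],[0.6,[0,0,0],[0,0,-1]],[0.6,[0,0,-0.4],[0,0,-1]],[0.6,[0,0,0],[0,0,-0.2]],[0.6,[0,0,0],[0,0,0]],[0.6,[0,0,0],[0,0,0]]]' 40
python3 - <<'E'
from h import *
plan(523.5,-17,80,180)
E
```

```text
time_s: 36.05
position: [497.1, 285.6, 6.0]
eef_rot: [[0.828, 0.56, 0.0], [0.56, -0.828, -0.0], [-0.0, 0.0, -1.0]]
ft_force: [-0.3, 0.6, 0.2]
opening: 0.315
finger_force: 40.0
time_s: 37.55
position: [497.3, 285.7, 62.0]
eef_rot: [[0.013, 1.0, 0.001], [1.0, -0.013, 0.0], [0.0, 0.001, -1.0]]
ft_force: [1.1, 0.8, -1.5]
opening: 0.312
finger_force: 40.0
time_s: 39.05
position: [497.3, 285.7, 62.0]
eef_rot: [[-0.859, 0.511, 0.001], [0.511, 0.859, 0.0], [-0.001, 0.001, -1.0]]
ft_force: [-0.1, -0.4, -1.9]
opening: 0.312
finger_force: 40.0
time_s: 40.17
position: [496.6, 285.3, 80.4]
eef_rot: [[-1.0, -0.001, -0.001], [-0.001, 1.0, -0.001], [0.001, -0.001, -1.0]]
ft_force: [-0.4, 0.1, -0.5]
opening: 0.317
finger_force: 40.0
t 40.2 pos [496.6 285.3  80.4] yaw -179.97 q6 -1.09 turn/5deg [-0.008 -0.009  0.007] shift/50 before turn [-0.535 -6.047  0.013] after turn [-0.539 -6.047  0.009]
```

```bash

python3 -m handwheel '[[0.6,[-0.07,-0.755,0],[0,0,0]],[0.6,[-0.07,-0.755,0],[0,0,0]],[0.6,[-0.07,-0.755,0],[0,0,0]],[0.6,[-0.07,-0.755,0],[0,0,0]],[0.6,[-0.07,-0.755,0],[0,0,0]],[0.6,[-0.07,-0.755,0],[0,0,0]],[0.6,[-0.07,-0.755,0],[0,0,0]],[0.6,[-0.07,-0.755,0],[0,0,0]],[0.6,[0,0,0],[0,0,0]],[0.6,[0,0,0],[0,0,0]]]' 40
python3 - <<'E'
from h import *
plan(524,-17,10,180)
E
```

```text
time_s: 41.42
position: [525.0, -16.2, 80.6]
eef_rot: [[-1.0, -0.0, -0.001], [-0.0, 1.0, 0.0], [0.001, 0.0, -1.0]]
ft_force: [0.6, 0.2, -0.6]
opening: 0.313
finger_force: 40.0
t 41.4 pos [525.  -16.2  80.6] yaw -179.98 q6 -1.65 turn/5deg [ 0.003 -0.01   0.004] shift/50 before turn [ 0.02  -0.017  1.412] after turn [ 0.021 -0.017  1.412]
```

```bash

python3 -m handwheel '[[0.6,[0.02,-0.017,0.5],[0,0,0]],[0.6,[0,0,0.4],[0,0,0]],[0.6,[0,0,0.25],[0,0,0]],[0.6,[0,0,0.13],[0,0,0]],[0.6,[0,0,0.08],[0,0,0]],[0.6,[0,0,0.03],[0,0,0]],[0.6,[0,0,0],[0,0,0]],[0.6,[0,0,0],[0,0,0]]]' 40
python3 -m handwheel '[[0.15,[0,0,0],[0,0,0]],[0.15,[0,0,0],[0,0,0]],[0.15,[0,0,0],[0,0,0]],[0.15,[0,0,-0.2],[0,0,0]],[0.15,[0,0,-0.8],[0,0,0]],[0.15,[0,0,-0.9],[0,0,0]],[0.15,[0,0,-0.9],[0,0,0]],[0.15,[0,0,-0.9],[0,0,0]],[0.15,[0,0,-0.5],[0,0,0]],[-1,[0,0,0],[0,0,0]],[-1,[0,0,0],[0,0,0]]]' 40
python3 - <<'E'
from h import *
shot('wrist','w13'); blob('w13',22); plan(622,306,200,143)
E
```

```text
time_s: 42.42
position: [524.9, -17.3, 12.0]
eef_rot: [[-1.0, -0.001, 0.001], [-0.001, 1.0, -0.0], [-0.001, -0.0, -1.0]]
ft_force: [0.2, -0.5, -1.3]
opening: 0.313
finger_force: 40.0
time_s: 43.8
position: [523.7, -17.1, 220.6]
eef_rot: [[-1.0, -0.001, -0.001], [-0.001, 1.0, -0.0], [0.001, -0.0, -1.0]]
ft_force: [-0.1, -0.9, -0.6]
opening: 0.627
finger_force: 0.0
[328 111  64  17 841] [465.4  26.5] [465.6  25.9] [70.9 16.7] 89.6
[308 139  27  61 942] [525.  -18.8] [523.3 -16.9] [29.9 69.9] 89.5
[ 378  141   30   59 1541] [524.8  65.3] [523.9  65.8] [68.8 34.3] 0.2
[  0 165  26  28 418] [ 522.  -561.6] [ 525.7 -559.4] [46.6 99.9] 2.1
[523 219  32  40 478] [621.  304.1] [622.5 306.6] [32.8 64.9] 52.2
t 43.9 pos [523.3 -17.1 219.9] yaw -179.92 q6 -1.65 turn/5deg [-0.01  -0.029  7.416] shift/50 before turn [-1.984  6.459  0.393] after turn [2.313 6.349 0.399]
```

```bash

python3 -m handwheel '[[-1,[-0.22,0.71,0],[0,0,0]],[-1,[-0.22,0.71,0],[0,0,0]],[-1,[-0.22,0.71,0],[0,0,0]],[-1,[-0.22,0.71,0],[0,0,0]],[-1,[-0.22,0.71,0],[0,0,0]],[-1,[-0.22,0.71,0],[0,0,0]],[-1,[-0.22,0.71,0],[0,0,0]],[-1,[0,0,0],[0,0,1]],[-1,[0,0,0],[0,0,1]],[-1,[0,0,0],[0,0,1]],[-1,[0,0,0],[0,0,1]],[-1,[0,0,0],[0,0,1]]]' 40
python3 -m handwheel '[[-1,[0,0,0],[0,0,1]],[-1,[0,0,0],[0,0,1]],[-1,[0,0,0],[0,0,0.4]],[-1,[0,0,0],[0,0,0]],[-1,[0,0,0],[0,0,0]]]' 40
python3 - <<'E'
from h import *
shot('wrist','w14'); blob('w14',18); plan(622.5,306.5,100,143)
E
```

```text
time_s: 45.35
position: [599.9, 231.0, 218.8]
eef_rot: [[-0.906, 0.424, -0.004], [0.424, 0.906, -0.002], [0.003, -0.003, -1.0]]
ft_force: [0.1, 0.0, -0.7]
opening: 1.003
finger_force: 0.0
time_s: 45.98
position: [600.9, 231.3, 221.0]
eef_rot: [[-0.8, 0.6, -0.001], [0.6, 0.8, -0.001], [0.0, -0.001, -1.0]]
ft_force: [0.2, 0.3, -0.1]
opening: 0.998
finger_force: 0.0
[ 372  117   28   59 1440] [622.  307.8] [623.6 306.9] [30.6 67.7] 53.2
[123 161  37  40 455] [467.5  33.7] [467.2  31.3] [78.7 16.1] 87.7
[160 175  28  17 256] [502.8  76. ] [500.8  75.2] [39.1 19.1] 35.0
[170 205  30  23 295] [542.5  55.1] [538.6  58.2] [39.  25.4] 4.0
[124 213  45  40 611] [518.3 -20.7] [523.6 -18.8] [72.7 38.8] 12.4
t 46.0 pos [601.  231.4 221.2] yaw 143.12 q6 -0.6 turn/5deg [-0.006  0.     0.024] shift/50 before turn [0.558 1.461 2.424] after turn [0.561 1.459 2.425]
```

```bash

python3 -m handwheel '[[-1,[0.28,0.73,0.3],[0,0,0]],[-1,[0.28,0.73,0.3],[0,0,0]],[-1,[0,0,0.7],[0,0,0]],[-1,[0,0,0.8],[0,0,0]],[-1,[0,0,0.8],[0,0,0]],[-1,[0,0,0.7],[0,0,0]],[-1,[0,0,0.4],[0,0,0]],[-1,[0,0,0.17],[0,0,0]],[-1,[0,0,0],[0,0,0]],[-1,[0,0,0],[0,0,0]]]' 40
python3 - <<'E'
from h import *
plan(622.8,307,7,143)
E
```

```text
time_s: 47.28
position: [623.9, 307.1, 14.9]
eef_rot: [[-0.799, 0.601, 0.003], [0.601, 0.799, 0.001], [-0.002, 0.002, -1.0]]
ft_force: [0.8, 0.7, 0.2]
opening: 1.002
finger_force: 0.0
t 47.3 pos [623.9 307.1  14.9] yaw 143.08 q6 -0.5 turn/5deg [0.028 0.019 0.016] shift/50 before turn [ 0.017 -0.016  0.157] after turn [ 0.017 -0.016  0.157]
```

```bash

python3 -m handwheel '[[-1,[0.02,-0.02,0.08],[0,0,0]],[-1,[0,0,0.08],[0,0,0]],[-1,[0,0,0],[0,0,0]],[0.6,[0,0,0],[0,0,0]],[0.6,[0,0,0],[0,0,0]],[0.6,[0,0,0],[0,0,0]],[0.6,[0,0,0],[0,0,0]],[0.6,[0,0,0],[0,0,0]],[0.6,[0,0,0],[0,0,0]],[0.6,[0,0,0],[0,0,0]]]' 40
python3 -m handwheel '[[0.6,[0,0,-0.3],[0,0,0]],[0.6,[0,0,-0.8],[0,0,1]],[0.6,[0,0,0],[0,0,1]],[0.6,[0,0,0],[0,0,1]],[0.6,[0,0,0],[0,0,1]],[0.6,[0,0,0],[0,0,1]],[0.6,[0,0,0],[0,0,1]],[0.6,[0,0,0],[0,0,1]],[0.6,[0,0,0],[0,0,1]],[0.6,[0,0,0],[0,0,1]],[0.6,[0,0,0],[0,0,1]],[0.6,[0,0,0],[0,0,1]]]' 40
python3 -m handwheel '[[0.6,[0,0,0],[0,0,1]],[0.6,[0,0,0],[0,0,1]],[0.6,[0,0,0],[0,0,1]],[0.6,[0,0,0],[0,0,1]],[0.6,[0,0,0],[0,0,1]],[0.6,[0,0,0],[0,0,1]],[0.6,[0,0,0],[0,0,1]],[0.6,[0,0,0],[0,0,1]],[0.6,[0,0,0],[0,0,1]],[0.6,[0,0,0],[0,0,1]],[0.6,[0,0,0],[0,0,1]],[0.6,[0,0,0],[0,0,1]]]' 40
python3 -m handwheel '[[0.6,[0,0,0],[0,0,1]],[0.6,[0,0,0],[0,0,1]],[0.6,[0,0,0],[0,0,1]],[0.6,[0,0,0],[0,0,1]],[0.6,[0,0,-0.4],[0,0,1]],[0.6,[0,0,0],[0,0,0.6]],[0.6,[0,0,0],[0,0,0]],[0.6,[0,0,0],[0,0,0]]]' 40
python3 - <<'E'
from h import *
plan(604.5,67,80,0)
E
```

```text
time_s: 48.52
position: [621.2, 306.4, 5.1]
eef_rot: [[-0.8, 0.601, 0.0], [0.601, 0.8, -0.0], [-0.0, -0.0, -1.0]]
ft_force: [0.7, 1.4, 0.3]
opening: 0.313
finger_force: 40.0
time_s: 50.02
position: [621.4, 306.4, 61.1]
eef_rot: [[0.036, 0.999, 0.001], [0.999, -0.036, 0.0], [0.0, 0.001, -1.0]]
ft_force: [0.7, 0.1, -0.1]
opening: 0.311
finger_force: 40.0
time_s: 51.52
position: [621.4, 306.4, 61.0]
eef_rot: [[0.884, 0.468, 0.001], [0.468, -0.884, -0.0], [0.001, 0.0, -1.0]]
ft_force: [0.2, 0.7, -1.1]
opening: 0.315
finger_force: 40.0
time_s: 52.52
position: [621.0, 306.3, 80.2]
eef_rot: [[1.0, 0.002, -0.0], [0.002, -1.0, -0.0], [-0.0, 0.0, -1.0]]
ft_force: [-0.6, -0.7, -0.7]
opening: 0.314
finger_force: 40.0
t 52.5 pos [621.  306.3  80.2] yaw 0.13 q6 1.99 turn/5deg [0.004 0.001 0.026] shift/50 before turn [-0.341  4.785  0.005] after turn [-3.300e-01  4.785e+00  4.000e-03]
```

```bash

python3 -m handwheel '[[0.6,[-0.045,0.684,0],[0,0,0]],[0.6,[-0.045,0.684,0],[0,0,0]],[0.6,[-0.045,0.684,0],[0,0,0]],[0.6,[-0.045,0.684,0],[0,0,0]],[0.6,[-0.045,0.684,0],[0,0,0]],[0.6,[-0.045,0.684,0],[0,0,0]],[0.6,[-0.045,0.684,0],[0,0,0]],[0.6,[0,0,0],[0,0,0]],[0.6,[0,0,0],[0,0,0]]]' 40
python3 - <<'E'
from h import *
plan(605.3,67,10.5,0)
E
```

```text
time_s: 53.65
position: [605.8, 67.3, 80.1]
eef_rot: [[1.0, 0.001, 0.0], [0.001, -1.0, 0.0], [0.0, -0.0, -1.0]]
ft_force: [-0.3, 0.0, -1.4]
opening: 0.315
finger_force: 40.0
t 53.6 pos [605.8  67.3  80.1] yaw 0.07 q6 1.64 turn/5deg [-0.003 -0.001  0.013] shift/50 before turn [-0.01   0.006  1.391] after turn [-0.01   0.005  1.391]
```

```bash

python3 -m handwheel '[[0.6,[-0.01,0,0.5],[0,0,0]],[0.6,[0,0,0.4],[0,0,0]],[0.6,[0,0,0.25],[0,0,0]],[0.6,[0,0,0.13],[0,0,0]],[0.6,[0,0,0.08],[0,0,0]],[0.6,[0,0,0.03],[0,0,0]],[0.6,[0,0,0],[0,0,0]],[0.6,[0,0,0],[0,0,0]]]' 40
python3 -m handwheel '[[0.15,[0,0,0],[0,0,0]],[0.15,[0,0,0],[0,0,0]],[0.15,[0,0,0],[0,0,0]],[0.15,[0,0,-0.2],[0,0,0]],[0.15,[0,0,-0.8],[0,0,0]],[0.15,[0,0,-0.9],[0,0,0]],[0.15,[0,0,-0.9],[0,0,0]],[0.15,[0,0,-0.9],[0,0,0]],[0.15,[0,0,-0.5],[0,0,0]],[-1,[0,0,0],[0,0,0]],[-1,[0,0,0],[0,0,0]]]' 40
python3 - <<'E'
from h import *
c=shot('wrist','w15'); crop('w15',130,30,560,300,1.8,'c15'); plan(590,-310,200,-3); blob('w15',22)
im=cv2.imread('pics/w15.png'); hs=cv2.cvtColor(im,cv2.COLOR_BGR2HSV)
E
```

```text
time_s: 54.65
position: [605.7, 66.9, 11.1]
eef_rot: [[1.0, 0.001, 0.001], [0.001, -1.0, -0.0], [0.001, 0.0, -1.0]]
ft_force: [0.6, -0.5, -0.8]
opening: 0.313
finger_force: 40.0
time_s: 56.02
position: [604.5, 66.9, 219.5]
eef_rot: [[1.0, 0.001, -0.001], [0.001, -1.0, -0.0], [-0.001, 0.0, -1.0]]
ft_force: [0.7, 0.4, -0.2]
opening: 0.627
finger_force: 0.0
t 56.1 pos [604.1  66.9 218.7] yaw 0.08 q6 1.64 turn/5deg [0.006 0.033 0.616] shift/50 before turn [-0.292  7.537  0.379] after turn [0.113 7.542 0.375]
[308 140  27  55 577] [618.3  66.3] [607.5  66.9] [29.9 62.5] 90.0
[376 205  28  28 519] [543.5 -17.5] [545.2 -16.9] [33.6 35.2] 89.6
[ 309  206   25   57 1324] [526.7  66.4] [524.5  66.7] [74.6 29.1] 0.9
```

View pics/c15.png

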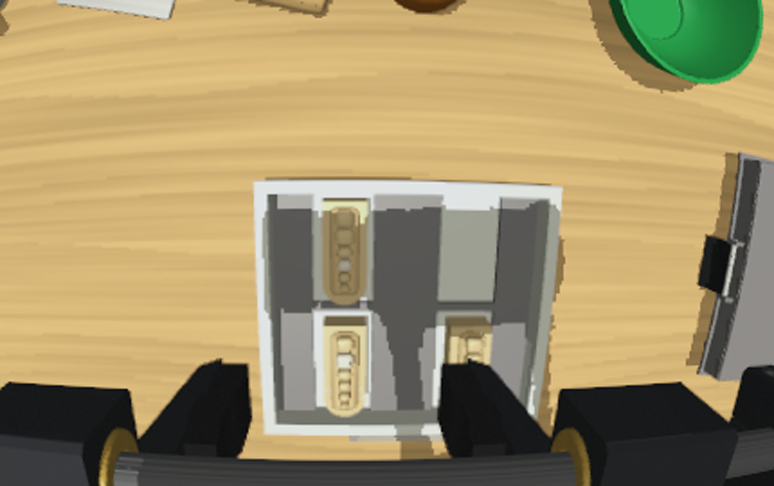

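All three models are seated in their pockets with the round ends to the label holder. Now the cover.

```bash

python3 -m handwheel '[[-1,[0,0.68,0],[0,0,0.6]],[-1,[-0.02,0.68,0],[0,0,0]],[-1,[-0.02,0.68,0],[0,0,0]],[-1,[-0.02,0.68,0],[0,0,0]],[-1,[-0.02,0.68,0],[0,0,0]],[-1,[-0.02,0.68,0],[0,0,0]],[-1,[-0.02,0.68,0],[0,0,0]],[-1,[-0.02,0.68,0],[0,0,0]],[-1,[-0.02,0.68,0],[0,0,0]],[-1,[-0.02,0.68,0],[0,0,0]],[-1,[-0.02,0.68,0],[0,0,0]],[-1,[0,0,0],[0,0,0]]]' 40
python3 -m handwheel '[[-1,[0,0,0],[0,0,0]]]' 40
python3 - <<'E'
from h import *
shot('wrist','w16'); plan(590,-310,200,-3)
im=cv2.imread('pics/w16.png')
m=(im.max(2)<45).astype(np.uint8); m[240:]=0
n,l,st,ce=cv2.connectedComponentsWithStats(m)
for i in range(1,n):
    if st[i,4]>150:
        v,u=np.nonzero(l==i); P=np.array([w('w16',a,b,76,True)[:2] for a,b in zip(u,v)],np.float32); print(st[i],cv2.minAreaRect(P))
crop('w16',140,0,500,270,2.2,'c16')
E
```

```text
time_s: 57.58
position: [576.6, -307.7, 218.1]
eef_rot: [[0.999, -0.054, -0.003], [-0.054, -0.999, 0.001], [-0.003, -0.001, -1.0]]
ft_force: [0.1, 1.1, -0.6]
opening: 0.997
finger_force: 0.0
time_s: 57.7
position: [577.3, -305.3, 218.9]
eef_rot: [[0.999, -0.051, -0.002], [-0.051, -0.999, 0.002], [-0.002, -0.002, -1.0]]
ft_force: [0.4, -0.1, -0.4]
opening: 1.002
finger_force: 0.0
t 57.8 pos [ 577.5 -305.   219.3] yaw -2.9 q6 1.1 turn/5deg [-0.015  0.021  0.02 ] shift/50 before turn [0.255 0.089 0.385] after turn [0.254 0.088 0.386]
[ 50  18  30  37 849] ((777.6801147460938, -6.339107513427734), (59.519081115722656, 44.76422882080078), 63.0606575012207)
[600 111  11  30 280] ((638.2000122070312, -676.8500366210938), (39.200279235839844, 23.80562400817871), 6.199956893920898)
[ 318  117   21   91 1131] ((594.8466796875, -312.8017578125), (18.883359909057617, 87.53666687011719), 86.13700866699219)
[205 230  32  10 241] ((525.734130859375, -195.38003540039062), (36.58875274658203, 10.524085998535156), 89.03551483154297)
[405 230  33  10 246] ((514.9531860351562, -408.34234619140625), (36.92458724975586, 10.443920135498047), 85.17228698730469)
```

View pics/c16.png

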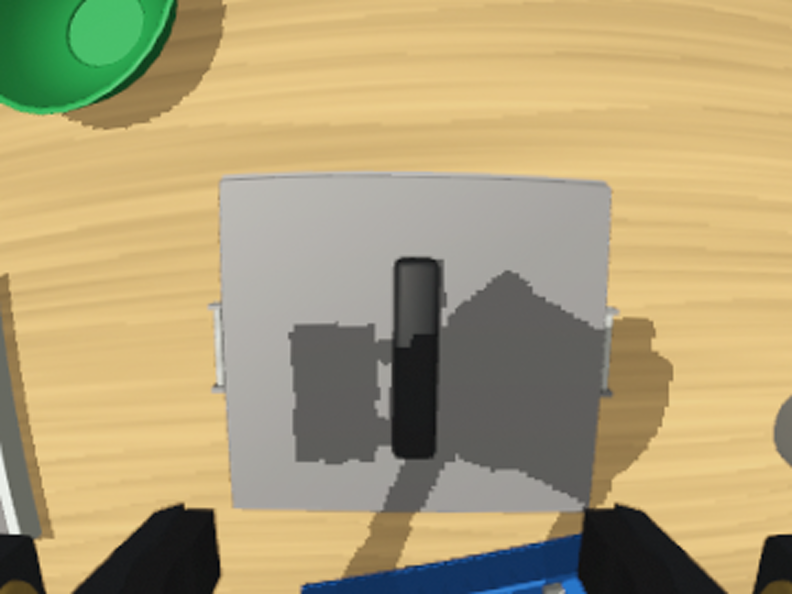

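The cover lies with its bar at (318-339,117-208) in w16; its top corners are at crop (220,180), (610,187), (232,506) and the clips at (218,347), (608,352).

```bash
python3 - <<'E'
from h import *
g=lambda x,y,z:w('w16',140+x/2.2,y/2.2,z,True)
a,b,c=g(220,180,46),g(610,187,46),g(232,506,46); print(a,b,c,(b+c)/2,np.linalg.norm(a-b),np.linalg.norm(a-c))
print('clips',g(218,347,42),g(608,352,42)); print('bar',g(416,258,76),g(415,460,76))
plan(593.5,-312,52,-3.5)
E
```

```text
[ 680.9 -226.5   46. ] [ 669.2 -410.    46. ] [ 517.7 -215.7   46. ] [ 593.45 -312.85   46.  ] 183.8726189512729 163.5569625543345
clips [ 600.1 -217.5   42. ] [ 588.2 -409.4   42. ]
bar [ 638.3 -315.5   76. ] [ 549. -311.   76.]
t 57.8 pos [ 577.5 -305.   219.3] yaw -2.9 q6 1.1 turn/5deg [-0.015  0.021  0.12 ] shift/50 before turn [0.332 0.129 3.345] after turn [0.327 0.121 3.346]
```

```bash

python3 -m handwheel '[[-0.2,[0.33,0.14,0.2],[0,0,0.13]],[-0.2,[0,0,0.8],[0,0,0]],[-0.2,[0,0,0.8],[0,0,0]],[-0.2,[0,0,0.8],[0,0,0]],[-0.2,[0,0,0.5],[0,0,0]],[-0.2,[0,0,0.2],[0,0,0]],[-0.2,[0,0,0.06],[0,0,0]],[-0.2,[0,0,0],[0,0,0]],[-0.2,[0,0,0],[0,0,0]]]' 50
python3 - <<'E'
from h import *
plan(593.6,-313,49,-3.6)
E
```

```text
time_s: 58.88
position: [595.1, -314.4, 54.3]
eef_rot: [[0.998, -0.062, 0.002], [-0.062, -0.998, -0.001], [0.002, 0.001, -1.0]]
ft_force: [-0.7, 0.3, -0.3]
opening: 0.598
finger_force: 0.0
t 58.9 pos [ 595.1 -314.4   54.3] yaw -3.57 q6 1.11 turn/5deg [ 0.015 -0.028  0.006] shift/50 before turn [-0.033 -0.027  0.106] after turn [-0.033 -0.027  0.106]
```

```bash

python3 -m handwheel '[[-0.2,[-0.03,-0.03,0.1],[0,0,0]],[-0.2,[0,0,0],[0,0,0]],[0.9,[0,0,0],[0,0,0]],[0.9,[0,0,0],[0,0,0]],[0.9,[0,0,0],[0,0,0]],[0.9,[0,0,0],[0,0,0]],[0.9,[0,0,0],[0,0,0]],[0.9,[0,0,0],[0,0,0]],[0.9,[0,0,0],[0,0,0]]]' 50
python3 -m handwheel '[[0.9,[0,0,-0.1],[0,0,0]],[0.9,[0,0,-0.3],[0,0,0]],[0.9,[0,0,-0.5],[0,0,0]],[0.9,[0,0,-0.6],[0,0,0]],[0.9,[0,0,-0.5],[0,0,0]],[0.9,[0,0,0],[0,0,-0.36]],[0.9,[0,0,0],[0,0,-0.36]],[0.9,[0,0,0],[0,0,0]],[0.9,[0,0,0],[0,0,0]]]' 50
python3 - <<'E'
from h import *
plan(563.8,25,150,0)
E
```

```text
time_s: 60.0
position: [592.7, -312.2, 47.7]
eef_rot: [[0.998, -0.062, -0.0], [-0.062, -0.998, 0.0], [-0.0, -0.0, -1.0]]
ft_force: [-0.3, 0.0, 0.8]
opening: 0.222
finger_force: 50.0
time_s: 61.12
position: [592.0, -311.9, 146.1]
eef_rot: [[1.0, 0.0, -0.002], [0.0, -1.0, 0.001], [-0.002, -0.001, -1.0]]
ft_force: [0.2, -1.3, -3.0]
opening: 0.221
finger_force: 50.0
t 61.1 pos [ 592.  -311.9  146.1] yaw 0.03 q6 1.05 turn/5deg [-0.011  0.023  0.005] shift/50 before turn [-0.561 -6.739 -0.07 ] after turn [-0.564 -6.739 -0.077]
```

```bash

python3 -m handwheel '[[0.9,[-0.053,-0.613,0],[0,0,0]],[0.9,[-0.053,-0.613,0],[0,0,0]],[0.9,[-0.053,-0.613,0],[0,0,0]],[0.9,[-0.053,-0.613,0],[0,0,0]],[0.9,[-0.053,-0.613,0],[0,0,0]],[0.9,[-0.053,-0.613,0],[0,0,0]],[0.9,[-0.053,-0.613,0],[0,0,0]],[0.9,[-0.053,-0.613,0],[0,0,0]],[0.9,[-0.053,-0.613,0],[0,0,0]],[0.9,[-0.053,-0.613,0],[0,0,0]],[0.9,[-0.053,-0.613,0],[0,0,0]],[0.9,[0,0,0],[0,0,0]]]' 50
python3 -m handwheel '[[0.9,[0,0,0.4],[0,0,0]],[0.9,[0,0,0.2],[0,0,0]],[0.9,[0,0,0],[0,0,0]],[0.9,[0,0,0],[0,0,0]]]' 50
python3 - <<'E'
from h import *
plan(563,25,80,0); shot('wrist','w17'); shot('top','t17')
E
```

```text
time_s: 62.62
position: [562.8, 26.5, 147.0]
eef_rot: [[1.0, 0.003, -0.001], [0.003, -1.0, 0.0], [-0.001, -0.0, -1.0]]
ft_force: [-0.2, -1.2, -2.3]
opening: 0.219
finger_force: 50.0
time_s: 63.12
position: [563.8, 24.3, 118.0]
eef_rot: [[1.0, -0.0, 0.001], [-0.0, -1.0, -0.0], [0.001, 0.0, -1.0]]
ft_force: [0.3, -0.0, -2.7]
opening: 0.225
finger_force: 50.0
t 63.1 pos [563.8  24.3 118. ] yaw -0.0 q6 1.57 turn/5deg [ 0.004 -0.007 -0.   ] shift/50 before turn [-0.017 -0.013  0.759] after turn [-0.016 -0.013  0.759]
```

```bash

python3 -m handwheel '[[0.9,[-0.017,-0.013,0.4],[0,0,0]],[0.9,[0,0,0.2],[0,0,0]],[0.9,[0,0,0.1],[0,0,0]],[0.9,[0,0,0.1],[0,0,0]],[0.9,[0,0,0.08],[0,0,0]],[0.9,[0,0,0],[0,0,0]],[0.9,[0,0,0],[0,0,0]]]' 50
python3 - <<'E'
from h import *
plan(563,25,68,0)
E
```

```text
time_s: 64.1
position: [562.8, 25.4, 73.8]
eef_rot: [[1.0, 0.0, 0.001], [0.0, -1.0, -0.0], [0.001, 0.0, -1.0]]
ft_force: [-0.4, 0.1, -1.1]
opening: 0.223
finger_force: 50.0
t 64.1 pos [562.8  25.4  73.8] yaw 0.03 q6 1.57 turn/5deg [ 0.003 -0.006  0.005] shift/50 before turn [0.004 0.008 0.117] after turn [0.004 0.008 0.117]
```

```bash

python3 -m handwheel '[[0.9,[0,0,0.05],[0,0,0]],[0.9,[0,0,0.05],[0,0,0]],[0.9,[0,0,0.03],[0,0,0]],[0.9,[0,0,0],[0,0,0]]]' 50
python3 -m handwheel '[[0.9,[0,0,0.04],[0,0,0]],[0.9,[0,0,0.04],[0,0,0]],[0.9,[0,0,0],[0,0,0]]]' 50
```

```text
time_s: 64.6
position: [563.4, 25.5, 68.1]
eef_rot: [[1.0, 0.0, 0.002], [0.0, -1.0, -0.0], [0.002, 0.0, -1.0]]
ft_force: [-0.9, 0.0, 4.7]
opening: 0.224
finger_force: 50.0
time_s: 64.97
position: [563.9, 25.4, 63.9]
eef_rot: [[1.0, 0.0, 0.003], [0.0, -1.0, -0.0], [0.003, 0.0, -1.0]]
ft_force: [1.4, 0.3, 0.2]
opening: 0.224
finger_force: 50.0
```

```bash

python3 -m handwheel '[[0.9,[0,0,0.04],[0,0,0]],[0.9,[0,0,0.04],[0,0,0]],[0.9,[0,0,0],[0,0,0]]]' 50
python3 -m handwheel '[[0.9,[0,0,0.03],[0,0,0]],[0.9,[0,0,0.03],[0,0,0]],[0.9,[0,0,0],[0,0,0]]]' 50
```

```text
time_s: 65.35
position: [562.4, 25.4, 58.4]
eef_rot: [[1.0, 0.0, -0.0], [0.0, -1.0, -0.0], [-0.0, 0.0, -1.0]]
ft_force: [1.6, 0.4, -2.7]
opening: 0.222
finger_force: 50.0
time_s: 65.72
position: [562.6, 25.3, 57.9]
eef_rot: [[1.0, 0.0, -0.0], [0.0, -1.0, -0.0], [-0.0, 0.0, -1.0]]
ft_force: [-3.8, -0.5, 11.9]
opening: 0.22
finger_force: 50.0
```

```bash

python3 -m handwheel '[[0.9,[0,0,0.03],[0,0,0]],[0.9,[0,0,0.02],[0,0,0]],[0.9,[0,0,0],[0,0,0]]]' 50
python3 -m handwheel '[[0.9,[0,0,-0.06],[0,0,0]],[0.9,[0,0,0],[0,0,0]],[-0.2,[0,0,0],[0,0,0]],[-0.2,[0,0,0],[0,0,0]],[-0.2,[0,0,0],[0,0,0]],[-0.2,[0,0,0],[0,0,0]],[-0.2,[0,0,-0.5],[0,0,0]],[-0.2,[0,0,-0.9],[0,0,0]],[-0.2,[0,0,-0.9],[0,0,0]],[-0.2,[-0.5,0,-0.9],[0,0,0]],[-0.2,[-0.5,0,0],[0,0,0]],[-0.2,[0,0,0],[0,0,0]]]' 50
python3 - <<'E'
from h import *
shot('wrist','w18'); shot('scene','s18'); shot('top','t18')
h=np.zeros((600,800,3),np.uint8)
h[:300,:800]=cv2.resize(cv2.imread('pics/w18.png')[60:260,120:653],(800,300),interpolation=cv2.INTER_CUBIC)
h[300:,:450]=cv2.resize(cv2.imread('pics/s18.png')[165:265,290:440],(450,300),interpolation=cv2.INTER_CUBIC)
h[300:,450:]=cv2.resize(cv2.imread('pics/t18.png')[165:285,230:370],(350,300),interpolation=cv2.INTER_CUBIC)
cv2.imwrite('pics/m18.png',h); plan(563,25,57,0)
E
```

```text
time_s: 66.1
position: [562.6, 25.4, 57.8]
eef_rot: [[1.0, 0.001, -0.001], [0.001, -1.0, -0.0], [-0.001, 0.0, -1.0]]
ft_force: [-11.2, -0.8, 26.1]
opening: 0.22
finger_force: 50.0
time_s: 67.6
position: [511.3, 25.8, 216.5]
eef_rot: [[1.0, 0.001, -0.0], [0.001, -1.0, 0.0], [-0.0, -0.0, -1.0]]
ft_force: [0.4, -0.5, -0.5]
opening: 0.598
finger_force: 0.0
t 67.8 pos [512.6  25.6 215.6] yaw 0.03 q6 1.57 turn/5deg [0.001 0.012 0.006] shift/50 before turn [1.012 0.012 3.171] after turn [1.009 0.011 3.172]
```

View pics/m18.png

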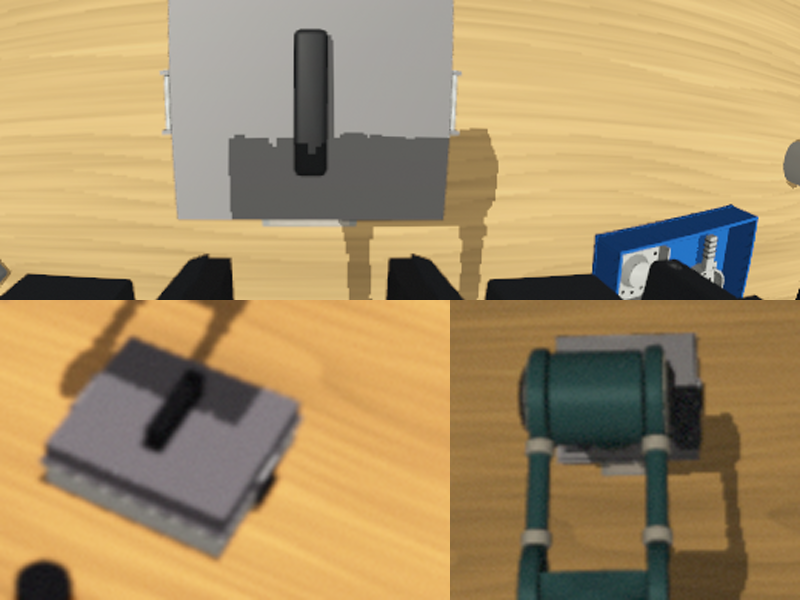

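The cover sits on the carrier and looks level. I'll press the handle's middle with shut fingers to confirm its height (86 mm top when home).

```bash

python3 -m handwheel '[[1,[0.5,0,0],[0,0,0]],[1,[0.52,0,0.5],[0,0,0]],[1,[0,0,0.8],[0,0,0]],[1,[0,0,0.6],[0,0,0]],[1,[0,0,0.4],[0,0,0]],[1,[0,0,0],[0,0,0]],[1,[0,0,0],[0,0,0]]]' 20
python3 - <<'E'
from h import *
plan(563.5,25,88,0)
E
```

```text
time_s: 68.62
position: [564.3, 25.5, 101.7]
eef_rot: [[1.0, 0.001, 0.0], [0.001, -1.0, -0.0], [0.0, 0.0, -1.0]]
ft_force: [1.0, 0.5, 0.3]
opening: 0.007
finger_force: 0.0
t 68.6 pos [564.3  25.5 101.7] yaw 0.03 q6 1.57 turn/5deg [ 0.003 -0.002  0.006] shift/50 before turn [-0.015  0.009  0.274] after turn [-0.015  0.009  0.274]
```

```bash

python3 -m handwheel '[[1,[0,0,0.12],[0,0,0]],[1,[0,0,0.1],[0,0,0]],[1,[0,0,0],[0,0,0]],[1,[0,0,0],[0,0,0]]]'
python3 -m handwheel '[[1,[0,0,0.04],[0,0,0]],[1,[0,0,0.04],[0,0,0]],[1,[0,0,0],[0,0,0]],[1,[0,0,0],[0,0,0]]]'
```

```text
time_s: 69.12
position: [563.6, 25.4, 90.8]
eef_rot: [[1.0, 0.001, 0.0], [0.001, -1.0, -0.0], [0.0, 0.0, -1.0]]
ft_force: [-0.7, 0.1, -0.0]
opening: 0.003
finger_force: 0.0
time_s: 69.62
position: [563.5, 25.4, 86.5]
eef_rot: [[1.0, 0.001, -0.0], [0.001, -1.0, -0.0], [-0.0, 0.0, -1.0]]
ft_force: [-0.3, -0.0, 0.5]
opening: 0.006
finger_force: 0.0
```

```bash

python3 -m handwheel '[[1,[0,0,0.03],[0,0,0]],[1,[0,0,0.015],[0,0,0]],[1,[0,0,0],[0,0,0]]]'
python3 -m handwheel '[[1,[0,0,-0.2],[0,0,0]],[1,[0,0,-0.8],[0,0,0]],[1,[0,0,-0.8],[0,0,0]],[1,[-0.5,0,-0.8],[0,0,0]],[1,[-0.8,0,0],[0,0,0]],[1,[0,0,0],[0,0,0]],[1,[0,0,0],[0,0,0]]]'
python3 - <<'E'
from h import *
s=status.sense(); print(s['time_s'],s['position'],s['ft_force'])
ctrl.job_done()
E
```

```text
time_s: 70.0
position: [563.6, 25.5, 86.4]
eef_rot: [[1.0, 0.001, -0.0], [0.001, -1.0, -0.0], [-0.0, 0.0, -1.0]]
ft_force: [-5.4, 0.1, 12.8]
opening: 0.008
finger_force: 6.3
time_s: 70.88
position: [499.0, 25.4, 214.5]
eef_rot: [[1.0, 0.001, 0.001], [0.001, -1.0, -0.0], [0.001, 0.0, -1.0]]
ft_force: [-0.2, 1.0, -0.3]
opening: 0.006
finger_force: 0.0
70.875 [498.99091994  25.42073366 214.50610809] [-0.20127173  1.02692078 -0.34165465]
the job is handed in; nothing more can be done
```

The job is handed in after 71 s: both trays are in the pan, the three stone models are in pockets 1 to 3 with round ends to the label holder, and the cover is pressed down to its home height, though I judged the clips' snap from that height and did not read their angles.

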